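# Tip the dry castings into the tub and nest the empty trays

### The arm

A 6-joint arm with a two-finger parallel gripper is mounted at the origin on a cart in front of the work surface, level with it; the furniture and walls round the work are solid. World frame = base frame: x ahead of the robot, y to its left, z up, the work surface at z = 0. Lengths are in m, angles in rad, forces in N, time in s.
With the tool pointing down it reaches from about 0.35 to 0.775 m from the base axis. Payload 5.5 kg.
Tool frame: the origin (TCP) lies between the finger pads; the fingertips stand 19 mm ahead of it and the grasp point (between the pads) is the TCP; z points along the fingers, y is the line along which they close (so a half turn about z gives the same grasp; the last joint's range is limited). The gripper opens to 85 mm and grips with 20 to 120 N. Pads are 22 mm wide; open, the fingers measure 114 mm over their backs; the gripper's body (76 mm by 85 mm) begins 54 mm behind the grasp point. The pads swing forward as they close: fully open they stand 13 mm farther back than shut.
Start: joints at [1.121, 0.313, 0.046, 1.304, 0, 1.431], TCP at [0.175, 0.548, 0.25] pointing down, gripper open.
Joint ranges: [-2.76, 2.76], [-0.86, 1.69], [-1.03, 1.26], [-2.2, 2.34], [-1.47, 1.5], [-3.14, 3.14]. Speed limits (rad/s): [2.57, 2.57, 3.14, 3.14, 3.14, 3.14].

### API

Orientations are given as a unit quaternion [w, x, y, z].
In Python, from workcell import env gives the robot as it stands.
- The arm moves only by the shell command python3 -m pendant 'ROWS' [FORCE]. ROWS is JSON, a list of rows, each an object with "travel": the shift along the tool's x, y, z scaled (see below), a list of three; "rot": the turn, a rotation vector about the tool's x, y, z scaled (see below), a list of three; "fingers": the opening, from -1 (shut) to 1 (fully open). In form: [{"travel": [dx, dy, dz], "rot": [wx, wy, wz], "fingers": fingers}, ...]. A call has 1 to 10 rows; each row is the pose to reach, as a shift and turn from the pose commanded when the call began, along the tool's axes at that moment; what a row does not reach only later rows make up. The controller multiplies each number of a shift by 0.12 m and each number of a turn by 60 degrees. A row lasts 1/10 s, in which the tool goes at most 50 mm and 8.59 degrees, less where a joint would pass 70% of its speed; a pose out of reach is approached as far as the arm can. A call with a number of a shift or a turn outside -1 to 1 is refused whole. A call with a gripper value outside its range is refused whole. The fingers move at their own pace and stop on an object; FORCE is the grip in N (left out, the last holds). Time passes only in rows, so rows that repeat a pose let the fingers close. It gives the time, the measured TCP pose, the force, the opening and the grip force at its end, in the units of the state.
- env.get_state(): the state, without advancing time (a new reading comes with each control period).
- env.read_camera(name): name is "side" or "top"; returns (picture, depth): 420x560x3 uint8, blue, green, red; 420x560 float32, m along the optical axis (not along the pixel's ray), 0 where there is no reading.
- env.camera_model(name): a dict with "fovy" (degrees; the focal length in pixels is half the picture's height over the tangent of half this angle, whatever the lens; pixels are square), "cx", "cy" (the principal point, pixels), "rvec" (rotation vector, rad) and "tvec" (3), from world to camera coordinates, as OpenCV has them. Camera axes: x right, y down, z forward; pixel columns grow to the right and rows downward; lengths in m; the calibration is good to about 2 mm. A picture is of the moment at which its call begins. camera_model takes no time and is no camera call.
- env.hand_in(): hands the job in; it is judged then, once.
Trained networks look in the newest picture that a camera, given by its name, has taken for a name from the list of things; names that differ only in an ending like _2 or _b are one class to them, and where a whole thing is asked for, a point or a joint stands for the part that bears it (a point fixed in the world has none). Each returns a list of dicts, best first, with "conf" (0 to 1); they miss things now and then, are a little off and sometimes report something else, mostly with a low value. They report only what shows in the picture. A call takes as long as a camera call.
- env.outline_of(camera, target): "mask" (420x560 bool, what is visible of it) and "xy" ([column, row] in pixels, amid what is visible of it).
The state is a dict: "clock": time; "joint_pos": joint angles; "qvel": joint speeds; "tau": joint torques, N m; "tcp_pos": TCP position; "orientation": TCP orientation; "wrist_force": force on the tool from outside, world axes, zero at the start; "ft_torque": the same for the moment, N m; "finger_gap": finger opening in m; "grip_force": force on a finger pad.
Only numpy, scipy, OpenCV 4.12 (cv2) and the standard library are available. Lean on these libraries where they do the work, as an engineer would, in place of code of your own. Each camera call takes 0.05 s, during which the arm holds its last target. There are 200 camera calls.

### The job

The castings on the two metal drying trays are ready to go into the big white tub behind them: tip each tray over the tub so that its pieces slide off the open front into it, from close above the rim so that nothing chips, and never touch the castings with the gripper, as their fresh sealer still marks. Then leave the two empty trays on the table nested one inside the other, facing the same way and seated all the way down. Leave the tub standing, and do not push about or knock over the plaster rabbit or owl standing near the work.

Things in the scene. Friction and masses are not known exactly. Their poses are not given: they have to be found in the camera images.
- tray_a: Sheet-metal scoop tray (sizes in mm): 159 wide, 147 long, 103 high. Origin on the table under its floor's middle; x to the open front, y across, z up. Feet 16 high; floor top at z 19, x -45 to 38, 125 wide. Walls 3 thick, leaning out 18 deg: top at z 59 at the back, 36 in front. Holds two toads. Empty trays nest: set straight down in the other, one stands 19 higher, with 3 play all round.
- tray_b: A tray identical to tray_a (same origin, axes and sizes). At the start it holds the two cocoons, side by side, lying along the tray's x.
- tray_a_grip (a point): Gripping point of tray_a, at (-76, 0, 81.7) mm in its frame, axes as the tray's. The black grip behind the back wall is a flat bar 34 mm wide (along y), 8 thick, 56 long, leaning back 30 degrees from vertical, from (-60, 0, 54) up to (-88, 0, 102) mm: take it by its two sides, fingers closing along y.
- tray_b_grip (a point): The same point on tray_b.
- tray_a_lip (a point): Middle of tray_a's open pouring lip, at (55, 0, 21) mm in its frame; the floor rises 2 mm to it over the last 17 mm.
- tray_b_lip (a point): The same point on tray_b.
- tub: White open plastic tub, plaster scraps on its bottom, loose, 136 (x) by 231 (y) mm, 136 high, 0.5 kg. Origin: centre of its underside, z up. Walls upright, 16 thick: the opening is x -46 to 45, y -93 to 93 mm, its floor 24 mm up. At the start x points away from the robot, so that a long side faces the robot.
- toad_1: White plaster toad, 62 x 57 x 32 mm. Origin: centre of its underside as it lies at the start.
- toad_2: White plaster toad, 64 x 58 x 32 mm. Origin: centre of its underside as it lies at the start.
- cocoon_1: White plaster cocoon with a knitted surface, 74 x 45 x 41 mm, lying along its x. Origin: centre of its underside as it lies at the start.
- cocoon_2: A second cocoon like it. Origin: centre of its underside as it lies at the start.
- rabbit: Bystander: white plaster rabbit, 51 x 52 x 77 mm, standing. Origin: centre of its underside.
- owl: Bystander: white plaster owl, 46 x 55 x 60 mm, standing. Origin: centre of its underside.

How it is judged:
On the way, in this order (a step that is already met when the one before it is completed fails the run):
1. one tray is emptied: both toads, or both cocoons, lie in the tub ((((x of toad_1 in the frame of tub between -0.055 and 0.055 m and y of toad_1 in the frame of tub between -0.1 and 0.1 m and z of toad_1 in the frame of tub between 0 and 0.125 m) and (x of toad_2 in the frame of tub between -0.055 and 0.055 m and y of toad_2 in the frame of tub between -0.1 and 0.1 m and z of toad_2 in the frame of tub between 0 and 0.125 m)) or ((x of cocoon_1 in the frame of tub between -0.055 and 0.055 m and y of cocoon_1 in the frame of tub between -0.1 and 0.1 m and z of cocoon_1 in the frame of tub between 0 and 0.125 m) and (x of cocoon_2 in the frame of tub between -0.055 and 0.055 m and y of cocoon_2 in the frame of tub between -0.1 and 0.1 m and z of cocoon_2 in the frame of tub between 0 and 0.125 m)))), for 0.2 s.
2. all four castings lie in the tub (x of toad_1 in the frame of tub between -0.055 and 0.055 m and y of toad_1 in the frame of tub between -0.1 and 0.1 m and z of toad_1 in the frame of tub between 0 and 0.125 m and x of toad_2 in the frame of tub between -0.055 and 0.055 m and y of toad_2 in the frame of tub between -0.1 and 0.1 m and z of toad_2 in the frame of tub between 0 and 0.125 m and x of cocoon_1 in the frame of tub between -0.055 and 0.055 m and y of cocoon_1 in the frame of tub between -0.1 and 0.1 m and z of cocoon_1 in the frame of tub between 0 and 0.125 m and x of cocoon_2 in the frame of tub between -0.055 and 0.055 m and y of cocoon_2 in the frame of tub between -0.1 and 0.1 m and z of cocoon_2 in the frame of tub between 0 and 0.125 m), for 0.2 s.
3. the empty trays are nested (horizontal distance between tray_a and tray_b below 0.01 m and horizontal distance between tray_a_grip and tray_b_grip below 0.015 m and distance between tray_a and tray_b between 0.013 and 0.024 m and angle between each of tray_a, tray_b's own z axis and vertical below 0.1 rad and height (world z) of any of tray_a, tray_b below 0.008 m), for 0.2 s.
At the end, for the whole second after the job is handed in: All four castings lie within the tub's walls, origins below 125 mm over its underside; tub upright. One tray on the table (within 8 mm), the other in it: origins 13 to 24 mm apart and within 10 mm from above, grips within 15 mm, both level (0.1 rad). All at rest (0.03 m/s) (all of step 2 and all of step 3 and angle between tub's own z axis and vertical below 0.1 rad and linear speed of each of toad_1, toad_2, cocoon_1, cocoon_2, tray_a, tray_b, tub below 0.03 m/s); the robot touches nothing.
It fails at once if a casting is touched by the gripper's fingers (more than 1 N) (contact force between the fingers and toad_1 above 1 N or contact force between the fingers and toad_2 above 1 N or contact force between the fingers and cocoon_1 above 1 N or contact force between the fingers and cocoon_2 above 1 N).
It fails at once if a casting is thrown or dropped from high (faster than 2.2 m/s) (linear speed of any of toad_1, toad_2, cocoon_1, cocoon_2 above 2.2 m/s).
It fails at once if the rabbit or owl is pushed more than 30 mm or tipped over (distance of any of rabbit, owl from where it was at the start of the episode above 0.03 m or angle between any of rabbit, owl's own z axis and vertical above 0.5 rad).
It also fails if it takes over 67 s, if anything falls off the work surface, if the arm or the gripper's body presses on something with over 40 N, if the wrist force passes 120 N, or if a joint passes its speed limit or range.

## Working session

There is one attempt and no reset: what is moved stays moved. The work goes in short steps, Python scripts to look and compute and a shell command to move; the robot and the scene stay as the last step left them, time stands still between calls to the robot, and variables do not carry over. Pictures are saved under pics/ and viewed, at most 14 in all, crops included, and the job is handed in when it is done.

```bash
mkdir -p pics; ls
cat > h.py <<'E'
from workcell import env
import numpy as np, cv2
from scipy.spatial.transform import Rotation as R
def cam(n):
    m=env.camera_model(n); f=210/np.tan(np.radians(m["fovy"])/2)
    K=np.array([[f,0,m["cx"]],[0,f,m["cy"]],[0,0,1]])
    return K,R.from_rotvec(np.ravel(m["rvec"])).as_matrix(),np.ravel(m["tvec"])
def cloud(n,d):
    K,Rm,t=cam(n); v,u=np.mgrid[0:d.shape[0],0:d.shape[1]]
    p=np.stack([(u-K[0,2])/K[0,0]*d,(v-K[1,2])/K[1,1]*d,d],-1)
    return (p-t)@Rm
E
python3 - <<'E'
from h import *
s=env.get_state(); print(s)
for n in("side","top"):
    im,d=env.read_camera(n); cv2.imwrite(f"pics/{n}0.png",im); np.save(f"{n}0.npy",d)
    K,Rm,t=cam(n); print(n,K[0,0],-Rm.T@t,Rm[2],(d==0).mean())
    P=cloud(n,d)
    for k in("tray_a","tray_a_grip","tub","rabbit","owl","toad_1","cocoon_1"):
        for o in env.outline_of(n,k):
            m=o["mask"]&(d>0); q=P[m]
            if o["conf"]>.3: print(k,round(o["conf"],2),np.round(o["xy"]),m.sum(),np.round(np.percentile(q,[3,50,97],axis=0),3).tolist() if len(q) else 0)
E
```

```text
pics
{'clock': 0.0, 'joint_pos': array([1.12142754e+00, 3.13999953e-01, 4.49684902e-02, 1.30362702e+00,
       1.04993293e-05, 1.43120842e+00]), 'qvel': array([-0.00010353, -0.00068223, -0.00054853,  0.00103604,  0.00059014,
       -0.00102252]), 'tau': array([ 1.09909910e-03, -4.80632472e+01,  2.98530650e+01,  1.95265812e-02,
        8.81304527e-05,  1.67704997e-05]), 'tcp_pos': array([0.17507238, 0.54718234, 0.24940483]), 'orientation': array([-2.75260835e-04,  1.54271788e-01,  9.88028010e-01, -8.89476270e-04]), 'wrist_force': array([ 0.1565298 ,  0.33173559, -0.68836468]), 'ft_torque': array([0.02810968, 0.01802767, 0.02491148]), 'grip_force': 0.0, 'finger_gap': 0.08526633455241839}
side 393.4267982171728 [0.40382483 0.94266041 0.50834178] [ 0.14396395 -0.85019675 -0.50639892] 0.015918367346938776
tray_a 0.8 [289. 284.] 3602 [[0.423, 0.34, 0.018], [0.483, 0.407, 0.036], [0.572, 0.503, 0.093]]
tray_a 0.7 [325. 215.] 1968 [[0.395, 0.07, 0.018], [0.449, 0.142, 0.036], [0.537, 0.232, 0.092]]
tub 0.71 [223. 204.] 6736 [[0.597, 0.094, 0.007], [0.669, 0.228, 0.09], [0.74, 0.315, 0.136]]

[... 1371 characters left out ...]
.568, 0.496, 0.093]]
owl 0.62 [175. 156.] 458 [[0.623, 0.413, 0.006], [0.639, 0.434, 0.049], [0.668, 0.456, 0.06]]
toad_1 0.94 [290. 242.] 603 [[0.434, 0.153, 0.021], [0.458, 0.18, 0.042], [0.486, 0.207, 0.051]]
toad_1 0.9 [320. 232.] 587 [[0.454, 0.095, 0.022], [0.481, 0.121, 0.043], [0.507, 0.146, 0.051]]
toad_1 0.43 [191. 214.] 564 [[0.486, 0.368, 0.03], [0.512, 0.391, 0.051], [0.538, 0.422, 0.06]]
cocoon_1 0.82 [166. 224.] 597 [[0.455, 0.423, 0.019], [0.484, 0.443, 0.05], [0.516, 0.469, 0.059]]
cocoon_1 0.75 [188. 214.] 513 [[0.486, 0.368, 0.035], [0.511, 0.39, 0.052], [0.535, 0.42, 0.06]]
cocoon_1 0.66 [308. 242.] 2935 [[0.395, 0.069, 0.017], [0.453, 0.14, 0.023], [0.533, 0.221, 0.096]]
```

View pics/top0.png

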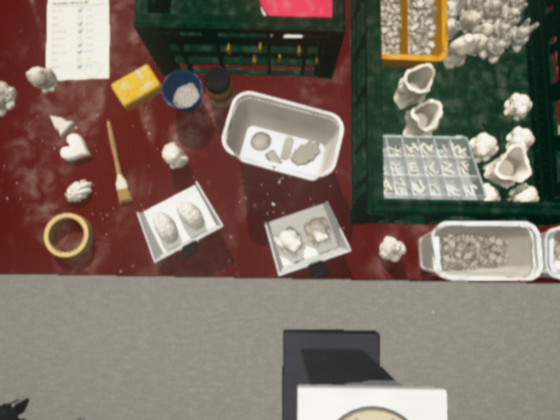

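View pics/side0.png

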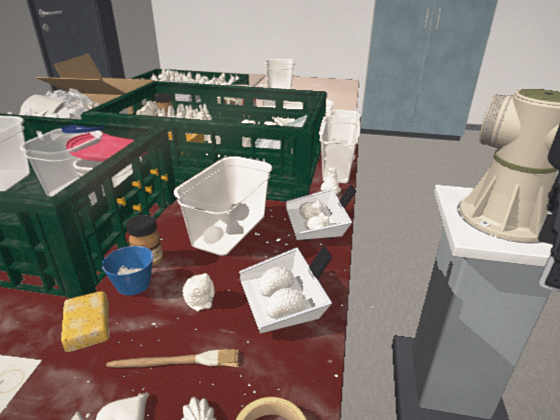

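Top view: cocoon tray at about (180,222), toad tray at (308,240), black grips at the near side at (190,248) and (318,268). The tub is at (283,135), the owl at (175,156), the rabbit at (390,248). The side view agrees. Next I fit the poses in both views.

```bash
cat >> h.py <<'E'
from scipy.optimize import minimize
B=np.array([[-61,79,59],[-61,-79,59],[55,71,36],[55,-71,36],[55,65,18],[55,-65,18],[-45,62,0],[-45,-62,0],[38,62,0],[38,-62,0]])/1e3
Gc=np.array([[-60,0,54],[-88,0,102]])/1e3
G=np.array([g+[sx*.0035,sy*.017,sx*.002] for g in Gc for sx in(-1,1) for sy in(-1,1)])
def sil(n,p,z=0.,parts=(B,G)):
    K,Rm,t=cam(n); m=np.zeros((420,560),np.uint8); c,s=np.cos(p[2]),np.sin(p[2])
    for Q in parts:
        W=Q@np.array([[c,s,0],[-s,c,0],[0,0,1]])+[p[0],p[1],z]
        q=(W@Rm.T+t)@K.T; q=q[:,:2]/q[:,2:]
        cv2.fillConvexPoly(m,cv2.convexHull(np.round(q*16).astype(np.int32)),1,shift=4)
    return m>0
def iou(a,b): return (a&b).sum()/max(1,(a|b).sum())
def fit(masks,p0,z=0.):
    f=lambda p:-sum(iou(sil(n,p,z),m) for n,m in masks)
    best=min((minimize(f,p0,method="Nelder-Mead",options=dict(initial_simplex=np.array([p0]+[np.array(p0)+e for e in k*np.diag([.02,.02,.2])]),xatol=2e-4,fatol=1e-4)) for k in(1,-1)),key=lambda r:r.fun)
    return best.x,-best.fun/len(masks)
def tpt(p,v,z=0.):
    return R.from_euler("z",p[2]).apply(v)+[p[0],p[1],z]
E
python3 - <<'E'
from h import *
M={}
for n in("top","side"):
    env.read_camera(n)
    for o in env.outline_of(n,"tray_a"):
        if o["conf"]>.4:
            y=np.load(f"{n}0.npy"); q=np.median(cloud(n,y)[o["mask"]&(y>0)],0)
            M.setdefault("coc" if q[1]>.28 else "toad",[]).append((n,o["mask"]))
for k,p0 in(("coc",[.49,.42,.3]),("toad",[.46,.14,.3])):
    ms=[]
    for n,m in M[k]: # outline incl. contents: fill
        c,_=cv2.findContours(m.astype(np.uint8),0,1); f=np.zeros(m.shape,np.uint8); cv2.drawContours(f,c,-1,1,-1); ms.append((n,f>0))
    for s in(ms,ms[:1],ms[1:]):
        p,v=fit(s,p0); print(k,[n for n,_ in s],np.round(p,4),round(v,3),"grip",np.round(tpt(p,[-.076,0,.0817]),3))
for n in("top","side"):
    d=np.load(n+"0.npy"); im=cv2.imread(f"pics/{n}0.png"); P=cloud(n,d); P[d==0]=9
    if 1:
        a=(P[...,2]>.126)&(P[...,2]<.146)&(P[...,0]>.55)&(P[...,0]<.78)&(P[...,1]>.05)&(P[...,1]<.36)
        r=cv2.minAreaRect(P[a][:,:2].astype(np.float32)); print(n,"tub",r,np.median(P[a][:,2]))
    dk=(im.max(2)<60)&(P[...,2]>.05)&(P[...,2]<.11)&(P[...,0]<.5)&(P[...,0]>.3)
    for lo,hi in((.28,.6),(0,.28)):
        q=P[dk&(P[...,1]>lo)&(P[...,1]<hi)]; print(n,"grip",len(q),np.round(q.mean(0),4) if len(q) else 0, np.round(np.ptp(q,axis=0),3) if len(q) else 0)
E
```

```text
coc ['top', 'side'] [0.504  0.4192 0.5047] 0.927 grip [0.437 0.382 0.082]
coc ['top'] [0.5012 0.419  0.5139] 0.939 grip [0.435 0.382 0.082]
coc ['side'] [0.5049 0.4198 0.5204] 0.931 grip [0.439 0.382 0.082]
toad ['top', 'side'] [0.4727 0.1488 0.3422] 0.936 grip [0.401 0.123 0.082]
toad ['top'] [0.4711 0.1494 0.3431] 0.976 grip [0.4   0.124 0.082]
toad ['side'] [0.4744 0.1467 0.3353] 0.921 grip [0.403 0.122 0.082]
top tub ((0.6651870012283325, 0.2000141739845276), (0.2303280383348465, 0.13646890223026276), 75.89950561523438) 0.13533687193485708
top grip 106 [0.4332 0.3789 0.0958] [0.029 0.032 0.03 ]
top grip 257 [0.4122 0.1129 0.0905] [0.115 0.131 0.046]
side tub ((0.6628338098526001, 0.18787947297096252), (0.275585800409317, 0.22526143491268158), 89.97662353515625) 0.13405075769526775
side grip 344 [0.4363 0.3916 0.085 ] [0.036 0.038 0.043]
side grip 169 [0.4029 0.1321 0.0851] [0.114 0.105 0.043]
```

```bash
cat >> h.py <<'E'
def toolR(yaw,pitch):  # tool orientation: y = tray y, tilted so that tool z leans forward by pitch (deg)
    return R.from_euler("z",yaw)*R.from_euler("y",-np.radians(pitch))*R.from_matrix(np.array([[-1,0,0],[0,1,0],[0,0,-1]]))
def now():
    s=env.get_state(); q=s["orientation"]; return s["tcp_pos"],R.from_quat(np.r_[q[1:],q[0]]),s
def rows(targets):
    p,Q,s=now(); print("t",round(s["clock"],2),"tcp",np.round(p,4),"yaw/tilt",tilt(Q))
    for tp,tR in targets:
        print(np.round(Q.inv().apply(np.array(tp)-p)/.12,3).tolist(),np.round(np.degrees((Q.inv()*tR).as_rotvec())/60,3).tolist())
def tilt(Q):
    z=Q.apply([0,0,1]); y=Q.apply([0,1,0]); yaw=np.arctan2(-y[0],y[1]); f=z[0]*np.cos(yaw)+z[1]*np.sin(yaw)
    return round(yaw,4),round(np.degrees(np.arctan2(f,-z[2])),2)
E
python3 - <<'E'
from h import *
p=[.503,.419,.51]
rows([([.29,.45,.22],toolR(-.31+.41,12)),(tpt(p,[-.118,0,.154]),toolR(.51,30))])
E
```

```text
t 1.0 tcp [0.1753 0.5477 0.2503] yaw/tilt (np.float64(-0.3098), np.float64(0.0))
[-1.158, -0.484, 0.253] [-0.041, -0.197, -0.39]
[-2.256, -0.908, 0.803] [-0.205, -0.471, -0.765]
```

```bash
python3 -m pendant '[{"travel":[-0.2,-0.08,0.04],"rot":[0,-0.04,-0.08],"fingers":1},{"travel":[-0.5,-0.2,0.1],"rot":[-0.02,-0.1,-0.2],"fingers":1},{"travel":[-0.8,-0.35,0.15],"rot":[-0.03,-0.16,-0.3],"fingers":1},{"travel":[-1,-0.42,0.2],"rot":[-0.04,-0.2,-0.39],"fingers":1}]' 110
cat > n1.py <<'E'
from h import *
p=[.503,.419,.51]
rows([(tpt(p,[-.118,0,.154]),toolR(.51,30)),(tpt(p,[-.078,0,.085]),toolR(.51,30))])
E
python3 n1.py
```

```text
clock: 1.4
tcp_pos: [0.275, 0.4614, 0.226]
orientation: [0.107, -0.052, 0.993, 0.004]
wrist_force: [0.3, -0.3, 0.2]
finger_gap: 0.0857
grip_force: 0.0
t 1.4 tcp [0.275  0.4614 0.226 ] yaw/tilt (np.float64(0.1037), np.float64(12.27))
[-0.8, -0.935, 0.791] [-0.143, -0.292, -0.362]
[-0.977, -0.801, 1.418] [-0.143, -0.292, -0.362]
```

```bash
python3 -m pendant '[{"travel":[-0.3,-0.35,0.2],"rot":[-0.05,-0.1,-0.13],"fingers":1},{"travel":[-0.55,-0.65,0.45],"rot":[-0.1,-0.2,-0.25],"fingers":1},{"travel":[-0.8,-0.935,0.75],"rot":[-0.143,-0.292,-0.362],"fingers":1},{"travel":[-0.8,-0.935,0.79],"rot":[-0.143,-0.292,-0.362],"fingers":1},{"travel":[-0.8,-0.935,0.79],"rot":[-0.143,-0.292,-0.362],"fingers":1}]'
python3 n1.py
python3 - <<'E'
from h import *
im,d=env.read_camera("side"); cv2.imwrite("pics/s1.png",cv2.resize(im[180:360,180:420],None,fx=3,fy=3))
E
```

```text
clock: 1.9
tcp_pos: [0.3972, 0.3581, 0.15]
orientation: [0.247, -0.24, 0.937, 0.064]
wrist_force: [-0.8, 0.3, -0.8]
finger_gap: 0.0853
grip_force: 0.0
t 1.9 tcp [0.3972 0.3581 0.15  ] yaw/tilt (np.float64(0.5018), np.float64(29.61))
[-0.046, 0.013, -0.012] [-0.003, -0.007, -0.007]
[-0.052, 0.015, 0.653] [-0.003, -0.007, -0.007]
```

View pics/s1.png

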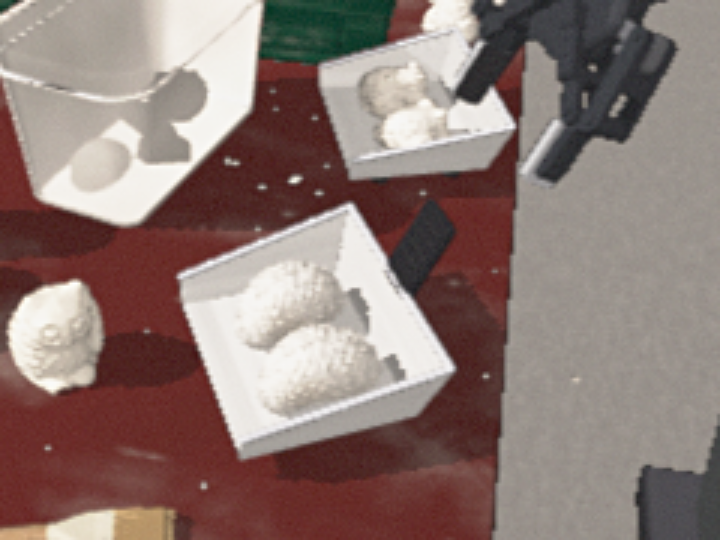

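The open fingers, at crop (545,150) and (475,75), straddle the line of the black grip at (425,245). I advance along the tool axis and close.

```bash
python3 -m pendant '[{"travel":[-0.05,0.015,0.2],"rot":[0,0,0],"fingers":1},{"travel":[-0.05,0.015,0.4],"rot":[0,-0.007,-0.007],"fingers":1},{"travel":[-0.05,0.015,0.6],"rot":[0,-0.007,-0.007],"fingers":1},{"travel":[-0.05,0.015,0.65],"rot":[0,-0.007,-0.007],"fingers":1},{"travel":[-0.05,0.015,0.65],"rot":[0,-0.007,-0.007],"fingers":-1},{"travel":[-0.05,0.015,0.65],"rot":[0,-0.007,-0.007],"fingers":-1},{"travel":[-0.05,0.015,0.65],"rot":[0,-0.007,-0.007],"fingers":-1},{"travel":[-0.05,0.015,0.65],"rot":[0,-0.007,-0.007],"fingers":-1},{"travel":[-0.05,0.015,0.65],"rot":[0,-0.007,-0.007],"fingers":-1}]' 110
python3 n1.py
python3 - <<'E'
from h import *
im,d=env.read_camera("side"); cv2.imwrite("pics/s2.png",cv2.resize(im[180:360,180:420],None,fx=3,fy=3))
E
```

```text
clock: 2.85
tcp_pos: [0.4364, 0.3862, 0.0911]
orientation: [0.254, -0.245, 0.933, 0.066]
wrist_force: [-3.9, -2.1, 7.3]
finger_gap: 0.0323
grip_force: 108.1
t 2.85 tcp [0.4364 0.3862 0.0911] yaw/tilt (np.float64(0.5125), np.float64(30.47))
[0.049, -0.032, -0.637] [0.0, 0.008, 0.003]
[0.054, -0.032, 0.027] [0.0, 0.008, 0.003]
```

View pics/s2.png

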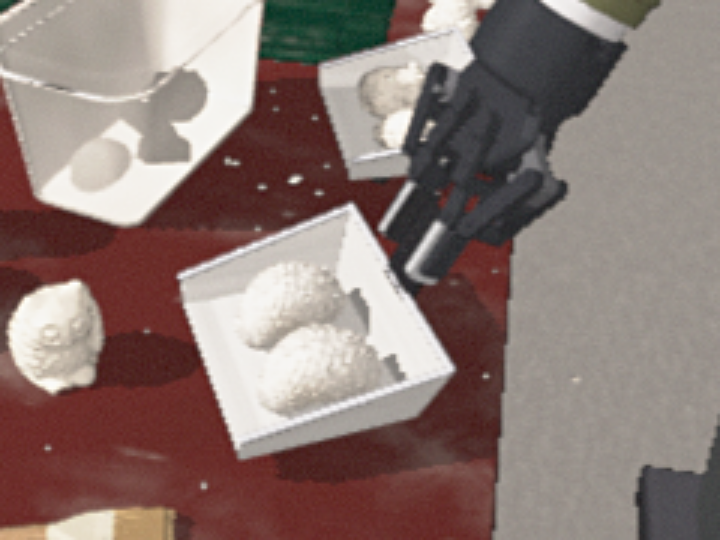

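The grip is held at its middle, opening 32 mm, and the cocoons have not moved. I lift and then plan the carry to the tub.

```bash
cat >> h.py <<'E'
LIP=np.array([.055,0,.021])
def lipt(L,yaw,th,c,t0):  # TCP target for lip at L, tray yaw, tray pitch (deg, nose down); c=TCP in tray frame, t0 tool tilt at level
    return np.array(L)+(R.from_euler("z",yaw)*R.from_euler("y",np.radians(th))).apply(np.array(c)-LIP), toolR(yaw,t0-th)
def where(c,t0):
    p,Q,s=now(); yaw,t=tilt(Q); th=t0-t
    return p-(R.from_euler("z",yaw)*R.from_euler("y",np.radians(th))).apply(np.array(c)-LIP),yaw,th
E
cat > n2.py <<'E'
from h import *
import sys
c,t0=[-.0765,0,.0905],30.5
print("lip now",*[np.round(v,3) for v in where(c,t0)])
rows([lipt(a[:3],a[3],a[4],c,t0) for a in eval(sys.argv[1])])
E
python3 n2.py '[(.551,.446,.18,.51,0)]'
```

```text
lip now [0.551 0.451 0.022] 0.512 0.02
t 2.9 tcp [0.4364 0.3862 0.0911] yaw/tilt (np.float64(0.5125), np.float64(30.48))
[-0.653, -0.032, -1.147] [0.0, -0.0, 0.003]
```

```bash
python3 -m pendant '[{"travel":[-0.02,0,-0.04],"rot":[0,0,0],"fingers":-1},{"travel":[-0.06,0,-0.1],"rot":[0,0,0],"fingers":-1},{"travel":[-0.12,0,-0.2],"rot":[0,0,0],"fingers":-1},{"travel":[-0.19,0,-0.32],"rot":[0,0,0],"fingers":-1},{"travel":[-0.27,0,-0.46],"rot":[0,0,0],"fingers":-1},{"travel":[-0.35,0,-0.6],"rot":[0,0,0],"fingers":-1},{"travel":[-0.43,0,-0.74],"rot":[0,0,0],"fingers":-1},{"travel":[-0.5,0,-0.86],"rot":[0,0,0],"fingers":-1},{"travel":[-0.55,0,-0.95],"rot":[0,0,0],"fingers":-1},{"travel":[-0.57,0,-0.98],"rot":[0,0,0],"fingers":-1}]'
python3 - <<'E'
from h import *
im,d=env.read_camera("side"); cv2.imwrite("pics/s3.png",cv2.resize(im[100:340,160:480],None,fx=2,fy=2))
print(env.get_state()["ft_torque"])
E
python3 n2.py '[(.57,.36,.19,.25,0),(.641,.206,.19,-.24,0)]'
```

```text
clock: 3.9
tcp_pos: [0.4362, 0.3859, 0.2276]
orientation: [0.254, -0.245, 0.933, 0.066]
wrist_force: [-0.9, -0.3, -3.8]
finger_gap: 0.0321
grip_force: 109.2
[-0.44364972  0.76963799  0.09268822]
lip now [0.551 0.45  0.158] 0.512 0.02
t 3.95 tcp [0.4363 0.386  0.2275] yaw/tilt (np.float64(0.5122), np.float64(30.48))
[0.032, -0.451, -0.328] [0.126, -0.0, 0.216]
[-0.093, -1.395, -0.253] [0.363, 0.0, 0.62]
```

View pics/s3.png

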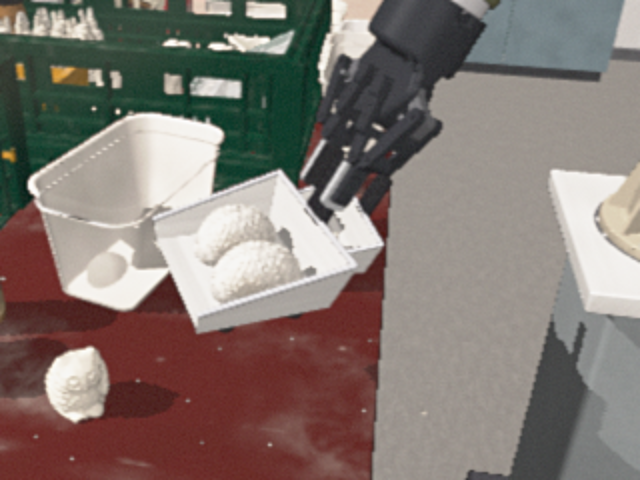

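Lifted level: the cocoons are still at crop (245,250) and the tray clears the table. Now I carry it toward the tub.

```bash
python3 -m pendant '[{"travel":[0,-0.03,-0.04],"rot":[0.01,0,0.01],"fingers":-1},{"travel":[0.01,-0.1,-0.1],"rot":[0.03,0,0.05],"fingers":-1},{"travel":[0.02,-0.2,-0.18],"rot":[0.06,0,0.1],"fingers":-1},{"travel":[0.03,-0.32,-0.26],"rot":[0.09,0,0.155],"fingers":-1},{"travel":[0.03,-0.45,-0.32],"rot":[0.126,0,0.215],"fingers":-1},{"travel":[0.02,-0.58,-0.32],"rot":[0.16,0,0.27],"fingers":-1},{"travel":[0,-0.7,-0.31],"rot":[0.19,0,0.325],"fingers":-1},{"travel":[-0.03,-0.82,-0.3],"rot":[0.22,0,0.375],"fingers":-1},{"travel":[-0.05,-0.9,-0.29],"rot":[0.24,0,0.41],"fingers":-1},{"travel":[-0.06,-0.94,-0.29],"rot":[0.25,0,0.427],"fingers":-1}]'
python3 n2.py '[(.641,.206,.18,-.24,0)]'
```

```text
clock: 4.95
tcp_pos: [0.4813, 0.2813, 0.2585]
orientation: [0.261, 0.004, 0.965, -0.002]
wrist_force: [-0.4, -0.1, -3.4]
finger_gap: 0.0322
grip_force: 109.4
lip now [0.613 0.28  0.189] -0.008 0.19
t 4.95 tcp [0.4813 0.2813 0.2585] yaw/tilt (np.float64(-0.0078), np.float64(30.31))
[-0.194, -0.365, 0.201] [0.111, -0.003, 0.192]
```

```bash
python3 -m pendant '[{"travel":[-0.02,-0.04,0],"rot":[0.01,0,0.02],"fingers":-1},{"travel":[-0.07,-0.12,0.03],"rot":[0.03,0,0.06],"fingers":-1},{"travel":[-0.12,-0.22,0.08],"rot":[0.06,0,0.11],"fingers":-1},{"travel":[-0.16,-0.3,0.14],"rot":[0.09,0,0.155],"fingers":-1},{"travel":[-0.185,-0.35,0.18],"rot":[0.105,0,0.18],"fingers":-1},{"travel":[-0.194,-0.365,0.2],"rot":[0.11,0,0.192],"fingers":-1}]'
python3 n2.py '[(.641,.206,.172,-.24,10),(.641,.206,.168,-.24,20),(.641,.206,.16,-.24,30),(.641,.206,.155,-.24,40),(.641,.206,.155,-.24,50),(.641,.206,.155,-.24,60)]'
python3 - <<'E'
from h import *
a,_=env.read_camera("side"); b,_=env.read_camera("top")
cv2.imwrite("pics/s4.png",np.hstack([cv2.resize(a[60:320,120:400],(390,362)),cv2.resize(b[60:300,170:400],(378,362))]))
E
```

```text
clock: 5.55
tcp_pos: [0.5133, 0.2376, 0.2499]
orientation: [0.26, 0.115, 0.958, -0.031]
wrist_force: [0.1, 0.6, -3.7]
finger_gap: 0.0319
grip_force: 109.4
lip now [0.641 0.207 0.18 ] -0.238 0.15
t 5.55 tcp [0.5133 0.2376 0.2499] yaw/tilt (np.float64(-0.2384), np.float64(30.35))
[-0.158, -0.003, -0.036] [0.001, 0.164, 0.001]
[-0.348, -0.003, -0.07] [0.001, 0.331, 0.001]
[-0.529, -0.004, -0.038] [0.001, 0.497, 0.001]
[-0.723, -0.004, 0.01] [0.001, 0.664, 0.001]
[-0.934, -0.004, 0.059] [0.001, 0.831, 0.001]
[-1.132, -0.004, 0.144] [0.001, 0.997, 0.002]
```

View pics/s4.png

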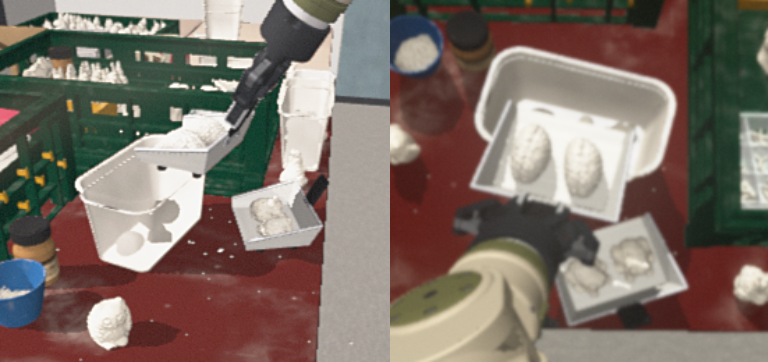

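The tray lip is over the tub opening: in the right half, cocoons at (530,150) and (583,165), tub centre about (578,110). I start tipping about the lip.

```bash
python3 -m pendant '[{"travel":[-0.03,0,-0.01],"rot":[0,0.03,0],"fingers":-1},{"travel":[-0.08,0,-0.02],"rot":[0,0.08,0],"fingers":-1},{"travel":[-0.13,0,-0.03],"rot":[0,0.13,0],"fingers":-1},{"travel":[-0.18,0,-0.04],"rot":[0,0.18,0],"fingers":-1},{"travel":[-0.24,0,-0.05],"rot":[0,0.23,0],"fingers":-1},{"travel":[-0.3,0,-0.06],"rot":[0,0.28,0],"fingers":-1},{"travel":[-0.35,0,-0.07],"rot":[0,0.33,0],"fingers":-1},{"travel":[-0.4,0,-0.06],"rot":[0,0.38,0],"fingers":-1},{"travel":[-0.46,0,-0.05],"rot":[0,0.43,0],"fingers":-1},{"travel":[-0.49,0,-0.045],"rot":[0,0.46,0],"fingers":-1}]'
python3 n2.py '[(.641,.206,.158,-.24,35),(.641,.206,.155,-.24,40),(.641,.206,.155,-.24,50),(.641,.206,.155,-.24,60)]'
python3 - <<'E'
from h import *
a,_=env.read_camera("side"); b,_=env.read_camera("top")
for n in("side","top"):
    for o in env.outline_of(n,"cocoon_1"): print(n,round(o["conf"],2),np.round(o["xy"]),o["mask"].sum())
cv2.imwrite("pics/s5.png",np.hstack([cv2.resize(a[60:320,120:400],(390,362)),cv2.resize(b[60:300,170:400],(378,362))]))
E
```

```text
clock: 6.65
tcp_pos: [0.5611, 0.2267, 0.2853]
orientation: [0.024, 0.118, 0.993, -0.002]
wrist_force: [0.3, 0.9, -3.2]
finger_gap: 0.0323
grip_force: 109.4
lip now [0.643 0.207 0.163] -0.237 27.7
t 6.65 tcp [0.5611 0.2267 0.2853] yaw/tilt (np.float64(-0.2372), np.float64(2.8))
[-0.124, -0.009, -0.036] [0.002, 0.122, 0.003]
[-0.223, -0.01, -0.051] [0.002, 0.205, 0.003]
[-0.432, -0.01, -0.105] [0.001, 0.372, 0.003]
[-0.648, -0.011, -0.121] [0.001, 0.538, 0.003]
side 0.71 [263. 153.] 1984
side 0.5 [237. 152.] 81
```

```bash
python3 -m pendant '[{"travel":[-0.03,0,-0.01],"rot":[0,0.03,0],"fingers":-1},{"travel":[-0.07,0,-0.02],"rot":[0,0.07,0],"fingers":-1},{"travel":[-0.11,0,-0.03],"rot":[0,0.11,0],"fingers":-1},{"travel":[-0.15,0,-0.04],"rot":[0,0.145,0],"fingers":-1},{"travel":[-0.19,0,-0.05],"rot":[0,0.18,0],"fingers":-1},{"travel":[-0.23,0,-0.055],"rot":[0,0.21,0],"fingers":-1},{"travel":[-0.27,0,-0.065],"rot":[0,0.24,0],"fingers":-1},{"travel":[-0.31,0,-0.075],"rot":[0,0.27,0],"fingers":-1},{"travel":[-0.35,0,-0.085],"rot":[0,0.3,0],"fingers":-1},{"travel":[-0.37,0,-0.09],"rot":[0,0.32,0],"fingers":-1}]'
python3 n2.py '[(.641,.206,.155,-.24,50),(.641,.206,.155,-.24,60)]'
python3 - <<'E'
from h import *
a,_=env.read_camera("side"); b,_=env.read_camera("top")
cv2.imwrite("pics/s5.png",np.hstack([cv2.resize(a[60:320,120:400],(390,362)),cv2.resize(b[60:300,170:400],(378,362))]))
E
```

```text
clock: 7.85
tcp_pos: [0.6028, 0.2166, 0.2981]
orientation: [-0.141, 0.117, 0.983, 0.017]
wrist_force: [-1.2, -0.4, -2.4]
finger_gap: 0.0322
grip_force: 109.6
lip now [0.641 0.207 0.155] -0.236 46.83
t 7.85 tcp [0.6028 0.2166 0.2981] yaw/tilt (np.float64(-0.2365), np.float64(-16.33))
[-0.061, -0.01, -0.038] [0.0, 0.053, 0.004]
[-0.259, -0.011, -0.124] [-0.0, 0.219, 0.004]
```

View pics/s5.png

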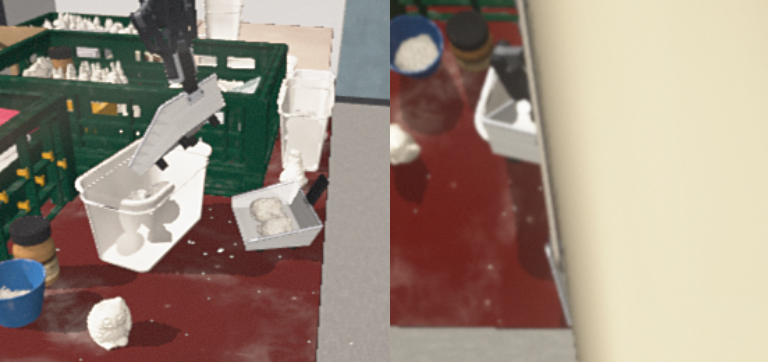

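The tray is at 47°, with plaster sliding into the tub at left-half (148,200). I tip further so that both come off.

```bash
python3 -m pendant '[{"travel":[-0.04,0,-0.02],"rot":[0,0.04,0],"fingers":-1},{"travel":[-0.09,0,-0.05],"rot":[0,0.09,0],"fingers":-1},{"travel":[-0.15,0,-0.08],"rot":[0,0.13,0],"fingers":-1},{"travel":[-0.2,0,-0.1],"rot":[0,0.17,0],"fingers":-1},{"travel":[-0.25,0,-0.12],"rot":[0,0.21,0],"fingers":-1},{"travel":[-0.25,0,-0.12],"rot":[0,0.21,0],"fingers":-1},{"travel":[-0.25,0,-0.12],"rot":[0,0.21,0],"fingers":-1}]'
python3 - <<'E'
from h import *
a,d=env.read_camera("side"); P=cloud("side",d)
for o in env.outline_of("side","cocoon_1"):
    q=P[o["mask"]&(d>0)]; print(round(o["conf"],2),np.round(o["xy"]),o["mask"].sum(),np.round(np.median(q,0),3))
cv2.imwrite("pics/s6.png",cv2.resize(a[60:320,120:400],None,fx=2.2,fy=2.2))
E
python3 n2.py '[(.625,.206,.185,-.24,30),(.61,.206,.2,-.24,0)]'
```

```text
clock: 8.65
tcp_pos: [0.5974, 0.1974, 0.3103]
orientation: [-0.258, 0.114, 0.959, 0.032]
wrist_force: [-0.3, 0.3, -2.7]
finger_gap: 0.0323
grip_force: 111.3
0.68 [324. 212.] 1936 [0.449 0.14  0.036]
0.5 [221. 201.] 70 [0.68  0.198 0.075]
0.5 [237. 196.] 42 [0.669 0.147 0.067]
lip now [0.601 0.197 0.163] -0.237 60.54
t 8.75 tcp [0.5973 0.1975 0.3114] yaw/tilt (np.float64(-0.2372), np.float64(-30.04))
[0.389, 0.125, 0.23] [0.002, -0.509, 0.003]
[0.699, 0.096, 0.808] [0.003, -1.009, 0.003]
```

View pics/s6.png

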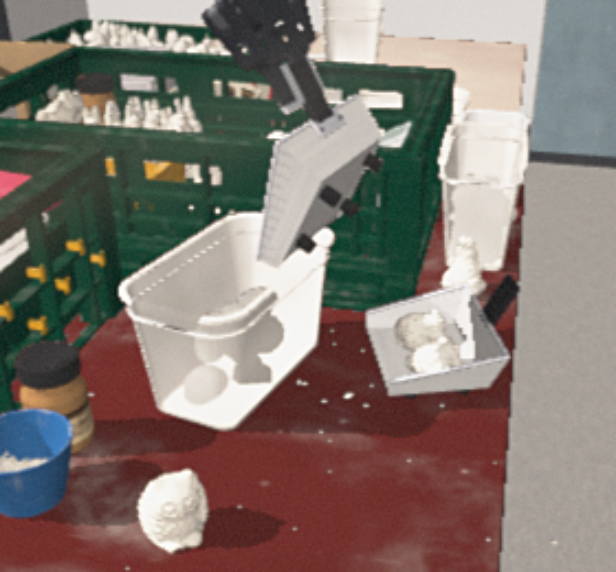

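The tray is tipped to 60° over the rim, and white shapes show in the tub at crop (220,340). I tip back, checking for the reach limit and whether the tray is empty.

```bash
python3 -m pendant '[{"travel":[0.05,0,0],"rot":[0,-0.06,0],"fingers":-1},{"travel":[0.12,0,0],"rot":[0,-0.16,0],"fingers":-1},{"travel":[0.2,0,0.03],"rot":[0,-0.26,0],"fingers":-1},{"travel":[0.28,0,0.1],"rot":[0,-0.36,0],"fingers":-1},{"travel":[0.35,0,0.16],"rot":[0,-0.45,0],"fingers":-1},{"travel":[0.39,0,0.23],"rot":[0,-0.51,0],"fingers":-1},{"travel":[0.39,0,0.23],"rot":[0,-0.51,0],"fingers":-1}]'
python3 n2.py '[(.6,.206,.2,-.24,0)]'
```

```text
clock: 9.45
tcp_pos: [0.5402, 0.2108, 0.3114]
orientation: [0.004, 0.117, 0.993, 0.001]
wrist_force: [-0.1, 0.3, -3.2]
finger_gap: 0.0324
grip_force: 111.3
lip now [0.617 0.192 0.185] -0.235 30.03
t 9.45 tcp [0.5402 0.2108 0.3114] yaw/tilt (np.float64(-0.235), np.float64(0.47))
[0.605, 0.082, 0.345] [0.004, -0.501, 0.004]
```

```bash
python3 -m pendant '[{"travel":[0.05,0,0],"rot":[0,-0.04,0],"fingers":-1},{"travel":[0.15,0,0.05],"rot":[0,-0.12,0],"fingers":-1},{"travel":[0.27,0.03,0.1],"rot":[0,-0.22,0],"fingers":-1},{"travel":[0.4,0.05,0.18],"rot":[0,-0.33,0],"fingers":-1},{"travel":[0.52,0.07,0.27],"rot":[0,-0.42,0],"fingers":-1},{"travel":[0.6,0.08,0.34],"rot":[0,-0.5,0],"fingers":-1},{"travel":[0.6,0.08,0.34],"rot":[0,-0.5,0],"fingers":-1}]'
python3 n2.py '[(.551,.446,.16,.51,0)]'
python3 - <<'E'
from h import *
a,d=env.read_camera("side"); b,d2=env.read_camera("top")
cv2.imwrite("pics/s7.png",np.hstack([cv2.resize(a[60:320,120:400],(390,362)),cv2.resize(b[60:300,170:400],(378,362))]))
P=cloud("top",d2)
for o in env.outline_of("top","cocoon_1"):
    q=P[o["mask"]&(d2>0)]; print(round(o["conf"],2),np.round(o["xy"]),o["mask"].sum(),np.round(np.median(q,0),3))
a=(P[...,2]>.126)&(P[...,2]<.146)&(P[...,0]>.62)&(P[...,0]<.78)&(P[...,1]>.05)&(P[...,1]<.36)
print(cv2.minAreaRect(P[a][:,:2].astype(np.float32)))
E
```

```text
clock: 10.15
tcp_pos: [0.4724, 0.2356, 0.2643]
orientation: [0.257, 0.113, 0.959, -0.031]
wrist_force: [-0.9, 0.3, -3.3]
finger_gap: 0.0319
grip_force: 111.2
lip now [0.6   0.205 0.194] -0.234 0.48
t 10.15 tcp [0.4724 0.2356 0.2643] yaw/tilt (np.float64(-0.2344), np.float64(30.02))
[0.643, 1.116, -0.04] [-0.36, -0.009, -0.613]
0.94 [284. 134.] 425 [0.682 0.199 0.069]
0.81 [307. 146.] 560 [0.661 0.143 0.061]
((0.6682478189468384, 0.1992570012807846), (0.23080965876579285, 0.13413427770137787), 77.85974884033203)
```

View pics/s7.png

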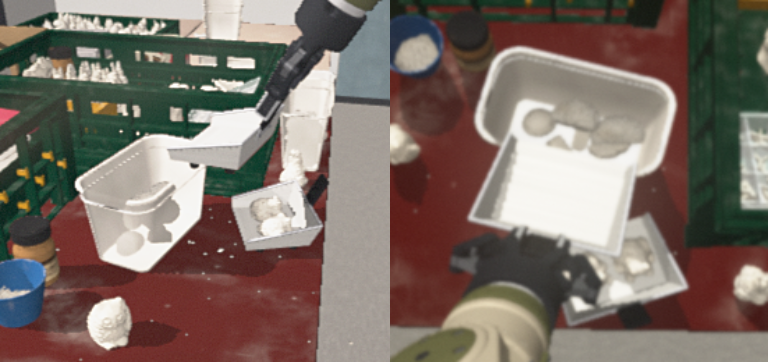

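Both cocoons lie in the tub, at right-half (575,110) and (618,135), and the tray is empty. I return it to its old place.

```bash
python3 -m pendant '[{"travel":[0.03,0.04,0],"rot":[-0.01,0,-0.02],"fingers":-1},{"travel":[0.1,0.14,0],"rot":[-0.04,0,-0.07],"fingers":-1},{"travel":[0.2,0.28,0],"rot":[-0.09,0,-0.15],"fingers":-1},{"travel":[0.3,0.42,-0.01],"rot":[-0.14,0,-0.23],"fingers":-1},{"travel":[0.38,0.56,-0.02],"rot":[-0.18,0,-0.31],"fingers":-1},{"travel":[0.46,0.7,-0.03],"rot":[-0.23,0,-0.39],"fingers":-1},{"travel":[0.52,0.82,-0.04],"rot":[-0.27,0,-0.46],"fingers":-1},{"travel":[0.57,0.92,-0.04],"rot":[-0.31,0,-0.52],"fingers":-1},{"travel":[0.61,0.99,-0.04],"rot":[-0.34,-0.01,-0.58],"fingers":-1},{"travel":[0.62,1,-0.04],"rot":[-0.36,-0.01,-0.61],"fingers":-1}]'
python3 n2.py '[(.551,.446,.1,.51,0),(.551,.446,.03,.51,0)]'
```

```text
clock: 11.3
tcp_pos: [0.4427, 0.3693, 0.2354]
orientation: [0.26, -0.241, 0.933, 0.067]
wrist_force: [0.6, -0.1, -2.0]
finger_gap: 0.0324
grip_force: 111.3
lip now [0.558 0.433 0.167] 0.506 -0.6
t 11.3 tcp [0.4427 0.3693 0.2354] yaw/tilt (np.float64(0.5061), np.float64(31.1))
[0.281, 0.118, 0.472] [-0.002, 0.01, -0.003]
[0.582, 0.118, 0.972] [-0.002, 0.01, -0.003]
```

```bash
python3 -m pendant '[{"travel":[0.05,0.04,0.08],"rot":[0,0,0],"fingers":-1},{"travel":[0.15,0.1,0.25],"rot":[0,0.01,0],"fingers":-1},{"travel":[0.27,0.118,0.45],"rot":[0,0.01,0],"fingers":-1},{"travel":[0.39,0.118,0.65],"rot":[0,0.01,0],"fingers":-1},{"travel":[0.47,0.118,0.79],"rot":[0,0.01,0],"fingers":-1},{"travel":[0.52,0.118,0.87],"rot":[0,0.01,0],"fingers":-1},{"travel":[0.525,0.118,0.88],"rot":[0,0.01,0],"fingers":-1}]'
python3 n2.py '[(.551,.446,.021,.51,0)]'
cat >> h.py <<'E'
def floor(n,p,zmax=.09):
    _,d=env.read_camera(n); P=cloud(n,d); L=R.from_euler("z",-p[2]).apply((P-[p[0],p[1],0]).reshape(-1,3))
    a=(d.ravel()>0)&(abs(L[:,1])<.05)&(L[:,0]>-.03)&(L[:,0]<.03)&(L[:,2]>.01)&(L[:,2]<zmax); q=L[a]
    k=np.linalg.lstsq(np.c_[q[:,:2],np.ones(len(q))],q[:,2],rcond=None)[0]
    print(n,"floor pts",a.sum(),"pitch down/roll deg",np.round(np.degrees([-k[0],k[1]]),2),"z at origin",round(k[2],4))
E
python3 - <<'E'
from h import *
floor("side",[.503,.419,.51]);floor("top",[.503,.419,.51])
E
```

```text
clock: 12.0
tcp_pos: [0.4356, 0.3806, 0.1101]
orientation: [0.253, -0.24, 0.935, 0.065]
wrist_force: [-0.6, -0.6, -2.3]
finger_gap: 0.0319
grip_force: 111.2
lip now [0.551 0.444 0.04 ] 0.503 0.22
t 12.0 tcp [0.4356 0.3806 0.1101] yaw/tilt (np.float64(0.5028), np.float64(30.28))
[0.074, 0.007, 0.146] [-0.004, -0.004, -0.006]
side floor pts 1242 pitch down/roll deg [ 3.65 -0.39] z at origin 0.0329
top floor pts 1261 pitch down/roll deg [ 3.8  -0.25] z at origin 0.0339
```

```bash
sed 's/c,t0=.*/c,t0=[-.0815,0,.0904],34/' n2.py > n3.py
python3 n3.py '[(.551,.446,.025,.51,0),(.551,.446,.0205,.51,0)]'
```

```text
lip now [0.552 0.445 0.035] 0.503 3.51
t 12.1 tcp [0.4364 0.3813 0.1122] yaw/tilt (np.float64(0.5029), np.float64(30.49))
[0.111, 0.004, 0.107] [-0.004, -0.059, -0.006]
[0.13, 0.004, 0.14] [-0.004, -0.059, -0.006]
```

```bash
python3 -m pendant '[{"travel":[0.05,0,0.04],"rot":[0,-0.03,0],"fingers":-1},{"travel":[0.11,0,0.1],"rot":[0,-0.06,-0.005],"fingers":-1},{"travel":[0.13,0,0.14],"rot":[0,-0.06,-0.005],"fingers":-1},{"travel":[0.13,0,0.14],"rot":[0,-0.06,-0.005],"fingers":-1}]'
python3 - <<'E'
from h import *
floor("side",[.503,.419,.51]);floor("top",[.503,.419,.51])
E
python3 n3.py '[(.551,.446,.0205,.51,0)]'
```

```text
clock: 12.5
tcp_pos: [0.4325, 0.3796, 0.0916]
orientation: [0.286, -0.24, 0.925, 0.073]
wrist_force: [0.4, -0.7, -0.9]
finger_gap: 0.0319
grip_force: 111.4
side floor pts 1228 pitch down/roll deg [-0.25 -0.63] z at origin 0.02
top floor pts 1250 pitch down/roll deg [-0.39 -0.67] z at origin 0.0199
lip now [0.552 0.446 0.023] 0.507 -0.26
t 12.6 tcp [0.4324 0.3795 0.0915] yaw/tilt (np.float64(0.5073), np.float64(34.26))
[0.011, 0.001, 0.009] [-0.004, 0.004, -0.0]
```

```bash
python3 -m pendant '[{"travel":[0.01,0,0.01],"rot":[0,0,0],"fingers":-1},{"travel":[0.01,0,0.01],"rot":[0,0,0],"fingers":1},{"travel":[0.01,0,0.01],"rot":[0,0,0],"fingers":1},{"travel":[0.01,0,0.01],"rot":[0,0,0],"fingers":1},{"travel":[0.01,0,0],"rot":[0,0,0],"fingers":1},{"travel":[0.01,0,-0.15],"rot":[0,0,0],"fingers":1},{"travel":[0.01,0,-0.4],"rot":[0,0,0],"fingers":1},{"travel":[0.01,0,-0.7],"rot":[0,0,0],"fingers":1},{"travel":[0.01,0,-0.95],"rot":[0,0,0],"fingers":1},{"travel":[0.01,0,-1],"rot":[0,0,0],"fingers":1}]'
cat > n4.py <<'E'
from h import *
p=[.472,.149,.342]
rows([([.36,.22,.21],toolR(.4,25)),(tpt(p,[-.118-.004,0,.154]),toolR(.342,30)),(tpt(p,[-.078-.004,0,.085]),toolR(.342,30))])
E
python3 n4.py
python3 - <<'E'
from h import *
ms={"coc":[],"toad":[]}
for n in("top","side"):
    _,d=env.read_camera(n)
    for o in env.outline_of(n,"tray_a"):
        if o["conf"]<.4: continue
        q=np.median(cloud(n,d)[o["mask"]&(d>0)],0); c,_=cv2.findContours(o["mask"].astype(np.uint8),0,1); f=np.zeros(d.shape,np.uint8); cv2.drawContours(f,c,-1,1,-1)
        ms["coc" if q[1]>.28 else "toad"].append((n,f>0)); print(n,o["conf"],q)
for k,p0 in(("coc",[.503,.42,.5]),("toad",[.472,.149,.34])):
    for s in [ms[k]]+[[x] for x in ms[k]]: print(k,[x[0] for x in s],fit(s,p0))
E
```

```text
clock: 13.6
tcp_pos: [0.3709, 0.3462, 0.1914]
orientation: [0.286, -0.241, 0.925, 0.073]
wrist_force: [0.4, -0.7, 0.3]
finger_gap: 0.0854
grip_force: 0.0
t 13.6 tcp [0.3709 0.3462 0.1914] yaw/tilt (np.float64(0.5086), np.float64(34.34))
[0.402, -0.875, -0.459] [0.049, 0.156, 0.091]
[1.059, -1.676, -0.341] [0.083, 0.072, 0.136]
[1.112, -1.73, 0.32] [0.083, 0.072, 0.136]
top 0.87 [0.45318769 0.13992597 0.02230362]
top 0.7 [0.49193068 0.41237329 0.02035935]
side 0.93 [0.49041935 0.40095844 0.02325238]
side 0.62 [0.44996539 0.14185839 0.03583438]
side 0.56 [0.46235428 0.19283786 0.04309368]
coc ['top', 'side'] (array([0.49914225, 0.41260918, 0.48512357]), np.float64(0.9365461432845692))
coc ['top'] (array([0.49706945, 0.41224654, 0.48843965]), np.float64(0.9492017416545718))
coc ['side'] (array([0.5010227 , 0.41042265, 0.48842169]), np.float64(0.934107823561445))
toad ['top', 'side', 'side'] (array([0.47312841, 0.14887049, 0.35493685]), np.float64(0.6489359584283885))
toad ['top'] (array([0.47146861, 0.14830423, 0.35142953]), np.float64(0.9633974659784139))
toad ['side'] (array([0.47391878, 0.14665567, 0.34243041]), np.float64(0.8991892844554107))
toad ['side'] (array([ 0.47516456,  0.09803191, -0.35048794]), np.float64(0.13573801613668723))
```

```bash
cat > n4.py <<'E'
from h import *
p=[.472,.1515,.347]
rows([([.36,.22,.21],toolR(.4,25)),(tpt(p,[-.1205,0,.158]),toolR(.347,30)),(tpt(p,[-.0795,0,.0875]),toolR(.347,30))])
E
python3 -m pendant '[{"travel":[0.08,-0.18,-0.1],"rot":[0.01,0.03,0.02],"fingers":1},{"travel":[0.2,-0.44,-0.23],"rot":[0.03,0.08,0.05],"fingers":1},{"travel":[0.32,-0.7,-0.37],"rot":[0.04,0.12,0.07],"fingers":1},{"travel":[0.4,-0.87,-0.46],"rot":[0.05,0.156,0.09],"fingers":1},{"travel":[0.4,-0.87,-0.46],"rot":[0.05,0.156,0.09],"fingers":1}]'
python3 n4.py
```

```text
clock: 14.3
tcp_pos: [0.3606, 0.2183, 0.2066]
orientation: [0.209, -0.192, 0.958, 0.041]
wrist_force: [0.8, -0.4, 0.3]
finger_gap: 0.0855
grip_force: 0.0
t 14.3 tcp [0.3606 0.2183 0.2066] yaw/tilt (np.float64(0.3959), np.float64(24.59))
[-0.012, 0.015, -0.025] [-0.004, -0.007, -0.002]
[0.498, -0.822, 0.22] [0.019, -0.09, 0.043]
[0.433, -0.837, 0.897] [0.019, -0.09, 0.043]
```

```bash
python3 -m pendant '[{"travel":[0.1,-0.18,0.02],"rot":[0,-0.02,0.01],"fingers":1},{"travel":[0.25,-0.42,0.08],"rot":[0.01,-0.05,0.02],"fingers":1},{"travel":[0.4,-0.66,0.14],"rot":[0.02,-0.08,0.04],"fingers":1},{"travel":[0.5,-0.82,0.22],"rot":[0.02,-0.09,0.043],"fingers":1},{"travel":[0.5,-0.82,0.22],"rot":[0.02,-0.09,0.043],"fingers":1},{"travel":[0.5,-0.82,0.22],"rot":[0.02,-0.09,0.043],"fingers":1}]'
python3 n4.py
```

```text
clock: 14.9
tcp_pos: [0.3582, 0.1124, 0.1577]
orientation: [0.255, -0.168, 0.951, 0.045]
wrist_force: [0.4, 0.4, 0.8]
finger_gap: 0.0854
grip_force: 0.0
t 14.9 tcp [0.3582 0.1124 0.1577] yaw/tilt (np.float64(0.349), np.float64(30.04))
[-0.496, 0.838, -0.216] [-0.022, 0.084, -0.044]
[0.0, -0.016, -0.003] [0.002, 0.001, 0.001]
[-0.002, -0.018, 0.677] [0.002, 0.001, 0.001]
```

```bash
python3 -m pendant '[{"travel":[0,-0.02,0.2],"rot":[0,0,0],"fingers":1},{"travel":[0,-0.02,0.42],"rot":[0,0,0],"fingers":1},{"travel":[0,-0.02,0.6],"rot":[0,0,0],"fingers":1},{"travel":[0,-0.02,0.68],"rot":[0,0,0],"fingers":1},{"travel":[0,-0.02,0.68],"rot":[0,0,0],"fingers":-1},{"travel":[0,-0.02,0.68],"rot":[0,0,0],"fingers":-1},{"travel":[0,-0.02,0.68],"rot":[0,0,0],"fingers":-1},{"travel":[0,-0.02,0.68],"rot":[0,0,0],"fingers":-1},{"travel":[0,-0.02,0.68],"rot":[0,0,0],"fingers":-1}]' 118
cat > n5.py <<'E'
from h import *
import sys
c,t0=[-.0805,0,.0890],30.
print("lip now",*[np.round(v,3) for v in where(c,t0)])
rows([lipt(a[:3],a[3],a[4],c,t0) for a in eval(sys.argv[1])])
E
python3 n5.py '[(.525,.17,.14,.35,0)]'
```

```text
clock: 15.8
tcp_pos: [0.4112, 0.1267, 0.1035]
orientation: [0.246, -0.17, 0.953, 0.045]
wrist_force: [-0.4, -0.6, 0.6]
finger_gap: 0.0121
grip_force: 0.0
lip now [0.537 0.173 0.033] 0.353 1.07
t 15.8 tcp [0.4112 0.1267 0.1035] yaw/tilt (np.float64(0.3527), np.float64(28.93))
[-0.321, 0.017, -0.818] [0.004, -0.018, 0.001]
```

```bash
python3 -m pendant '[{"travel":[0,0,0],"rot":[0,0,0],"fingers":1},{"travel":[0,0,-0.1],"rot":[0,0,0],"fingers":1},{"travel":[0,0,-0.3],"rot":[0,0,0],"fingers":1},{"travel":[0,0,-0.4],"rot":[0,0,0],"fingers":1},{"travel":[0,0,-0.4],"rot":[0,0,0],"fingers":1}]'
cat > n4.py <<'E'
from h import *
import sys
p=[.472,.1515,.347]; T=float(sys.argv[1]); a=np.radians(T)
g=np.array([-.0795,0,.0875]); b=g-.07*np.array([np.sin(a),0,-np.cos(a)])
rows([(tpt(p,b),toolR(.347,T)),(tpt(p,g),toolR(.347,T))]); print(np.round(env.get_state()["joint_pos"],3))
E
python3 n4.py 10
python3 - <<'E'
from h import *
a,_=env.read_camera("side"); b,_=env.read_camera("top")
cv2.imwrite("pics/s8.png",np.hstack([cv2.resize(a[60:320,120:400],(390,362)),cv2.resize(b[60:300,170:400],(378,362))]))
E
```

```text
clock: 16.3
tcp_pos: [0.3902, 0.1182, 0.1468]
orientation: [0.247, -0.169, 0.953, 0.045]
wrist_force: [0.8, 0.2, 1.4]
finger_gap: 0.0832
grip_force: 0.0
t 16.3 tcp [0.3902 0.1182 0.1468] yaw/tilt (np.float64(0.3519), np.float64(29.06))
[-0.014, 0.03, -0.084] [0.003, 0.318, 0.004]
[0.176, 0.028, 0.467] [0.003, 0.318, 0.004]
[-0.036 -0.317 -0.98   0.433  0.186 -0.342]
```

View pics/s8.png

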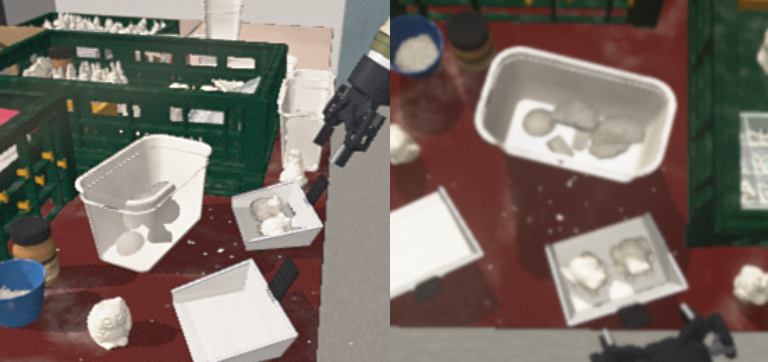

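The gripper sits behind the toad tray and the tray is undisturbed, bar at right-half (633,315). At 30° tilt the elbow (joint 3) hits its range, so I take it at 10°, move the tray outward, and regrip.

```bash
python3 -m pendant '[{"travel":[0,0.03,-0.05],"rot":[0,0.1,0],"fingers":1},{"travel":[0,0.03,-0.08],"rot":[0,0.22,0],"fingers":1},{"travel":[-0.014,0.03,-0.084],"rot":[0,0.318,0],"fingers":1},{"travel":[-0.014,0.03,-0.084],"rot":[0,0.318,0],"fingers":1},{"travel":[-0.014,0.03,-0.084],"rot":[0,0.318,0],"fingers":1}]'
python3 n4.py 10
```

```text
clock: 16.9
tcp_pos: [0.3848, 0.1209, 0.1532]
orientation: [0.083, -0.175, 0.981, 0.017]
wrist_force: [0.7, 0.2, -0.7]
finger_gap: 0.0857
grip_force: 0.0
t 16.9 tcp [0.3848 0.1209 0.1532] yaw/tilt (np.float64(0.3533), np.float64(9.72))
[-0.011, -0.007, -0.026] [0.005, -0.005, 0.005]
[-0.013, -0.01, 0.557] [0.005, -0.005, 0.005]
[ 0.068 -0.092 -0.679  0.822  0.052 -0.281]
```

```bash
python3 -m pendant '[{"travel":[-0.01,-0.01,0.15],"rot":[0,0,0],"fingers":1},{"travel":[-0.01,-0.01,0.35],"rot":[0,0,0],"fingers":1},{"travel":[-0.013,-0.01,0.52],"rot":[0,0,0],"fingers":1},{"travel":[-0.013,-0.01,0.56],"rot":[0,0,0],"fingers":1},{"travel":[-0.013,-0.01,0.56],"rot":[0,0,0],"fingers":1}]'
python3 n4.py 10
```

```text
clock: 17.4
tcp_pos: [0.3955, 0.124, 0.0877]
orientation: [0.083, -0.175, 0.981, 0.017]
wrist_force: [0.7, 0.3, 1.2]
finger_gap: 0.0853
grip_force: 0.0
t 17.4 tcp [0.3955 0.124  0.0877] yaw/tilt (np.float64(0.3525), np.float64(9.68))
[-0.011, 0.002, -0.58] [0.005, -0.005, 0.004]
[-0.014, -0.001, 0.004] [0.005, -0.005, 0.004]
[ 0.075  0.011 -0.768  0.63   0.05  -0.273]
```

```bash
python3 -m pendant '[{"travel":[-0.01,0,0],"rot":[0,0,0],"fingers":-1},{"travel":[-0.01,0,0],"rot":[0,0,0],"fingers":-1},{"travel":[-0.01,0,0],"rot":[0,0,0],"fingers":-1},{"travel":[-0.01,0,0],"rot":[0,0,0],"fingers":-1},{"travel":[-0.01,0,0],"rot":[0,0,0],"fingers":-1}]' 118
sed 's/c,t0=.*/c,t0=[-.0795,0,.0875],9.7/' n5.py > n6.py
python3 n6.py '[(.525,.171,.05,.35,0),(.565,.19,.05,-.1,0),(.565,.19,.021,-.1,0)]'
```

```text
clock: 17.9
tcp_pos: [0.399, 0.1247, 0.0899]
orientation: [0.084, -0.175, 0.981, 0.016]
wrist_force: [-4.7, 0.0, 9.0]
finger_gap: 0.0319
grip_force: 116.0
lip now [0.525 0.171 0.024] 0.353 -0.15
t 17.9 tcp [0.399  0.1247 0.0899] yaw/tilt (np.float64(0.3527), np.float64(9.85))
[-0.036, 0.003, -0.219] [0.003, 0.002, 0.002]
[-0.509, 0.524, -0.135] [0.076, 0.002, 0.426]
[-0.468, 0.523, 0.103] [0.076, 0.002, 0.426]
```

```bash
python3 -m pendant '[{"travel":[-0.01,0,-0.05],"rot":[0,0,0],"fingers":-1},{"travel":[-0.03,0,-0.13],"rot":[0,0,0],"fingers":-1},{"travel":[-0.04,0,-0.2],"rot":[0,0,0],"fingers":-1},{"travel":[-0.06,0.03,-0.22],"rot":[0,0,0.03],"fingers":-1},{"travel":[-0.13,0.12,-0.21],"rot":[0.02,0,0.1],"fingers":-1},{"travel":[-0.22,0.22,-0.19],"rot":[0.03,0,0.18],"fingers":-1},{"travel":[-0.32,0.33,-0.17],"rot":[0.05,0,0.26],"fingers":-1},{"travel":[-0.41,0.43,-0.16],"rot":[0.06,0,0.34],"fingers":-1},{"travel":[-0.48,0.5,-0.14],"rot":[0.07,0,0.4],"fingers":-1},{"travel":[-0.51,0.524,-0.135],"rot":[0.076,0,0.426],"fingers":-1}]'
python3 n6.py '[(.565,.19,.03,-.1,0)]'
python3 - <<'E'
from h import *
for n in("side","top"):
    _,d=env.read_camera(n); P=cloud(n,d)
    for o in env.outline_of(n,"toad_1"):
        q=P[o["mask"]&(d>0)]; print(n,round(o["conf"],2),np.round(o["xy"]),o["mask"].sum(),np.round(np.median(q,0),3))
    ms=[(n,o["mask"]) for o in env.outline_of(n,"tray_a") if o["conf"]>.4]
    for _,m in ms: print("tray",np.round(np.percentile(P[m&(d>0)],[2,50,98],axis=0),3).tolist())
E
```

```text
clock: 18.9
tcp_pos: [0.4315, 0.2048, 0.1159]
orientation: [0.085, 0.05, 0.995, -0.004]
wrist_force: [-0.3, 0.1, -3.6]
finger_gap: 0.0319
grip_force: 117.6
lip now [0.565 0.191 0.05 ] -0.101 -0.05
t 18.9 tcp [0.4315 0.2048 0.1159] yaw/tilt (np.float64(-0.1009), np.float64(9.75))
[0.029, -0.012, 0.159] [0.001, 0.001, -0.001]
side 0.88 [304. 205.] 362 [0.503 0.179 0.066]
side 0.74 [297. 220.] 274 [0.509 0.24  0.069]
tray [[0.451, 0.125, 0.028], [0.5, 0.206, 0.057], [0.565, 0.281, 0.087]]
tray [[0.419, 0.331, 0.018], [0.491, 0.401, 0.023], [0.569, 0.495, 0.094]]
top 0.73 [269. 218.] 613 [0.508 0.227 0.067]
top 0.7 [300. 220.] 630 [0.503 0.163 0.067]
tray [[0.449, 0.121, 0.042], [0.501, 0.196, 0.046], [0.563, 0.272, 0.086]]
tray [[0.422, 0.332, 0.016], [0.492, 0.412, 0.02], [0.564, 0.488, 0.098]]
```

```bash
python3 -m pendant '[{"travel":[0.01,0,0.05],"rot":[0,-0.02,0],"fingers":-1},{"travel":[0.02,0,0.11],"rot":[0,-0.04,0],"fingers":-1},{"travel":[0.03,0,0.16],"rot":[0,-0.04,0],"fingers":-1},{"travel":[0.035,0,0.19],"rot":[0,-0.04,0],"fingers":-1},{"travel":[0.035,0,0.2],"rot":[0,-0.04,0],"fingers":-1},{"travel":[0.035,0,0.2],"rot":[0,-0.04,0],"fingers":-1}]'
python3 n6.py '[(.565,.19,.021,-.1,0)]'
python3 - <<'E'
from h import *
_,d=env.read_camera("top"); P=cloud("top",d).reshape(-1,3); p=[.51,.196,-.1]
L=R.from_euler("z",.1).apply(P-[.51,.196,0])
for x in(-.04,-.02,.04,.05):
    a=(abs(L[:,0]-x)<.004)&(abs(L[:,1])<.055)&(L[:,2]<.06)&(L[:,2]>.0); print(x,a.sum(),np.round(np.percentile(L[a,2],[10,30,50]),4))
E
```

```text
clock: 19.8
tcp_pos: [0.4311, 0.2034, 0.091]
orientation: [0.105, 0.05, 0.993, -0.005]
wrist_force: [0.5, 0.9, -3.4]
finger_gap: 0.0316
grip_force: 117.7
lip now [0.568 0.19  0.03 ] -0.101 -2.42
t 19.8 tcp [0.4311 0.2034 0.091 ] yaw/tilt (np.float64(-0.1007), np.float64(12.12))
[0.005, 0.0, 0.029] [0.0, 0.04, -0.001]
-0.04 185 [0.0196 0.0208 0.0216]
-0.02 208 [0.0223 0.0278 0.038 ]
0.04 183 [0.0228 0.0239 0.0246]
0.05 189 [0.0241 0.0254 0.0262]
```

```bash
python3 -m pendant '[{"travel":[0,0,0.016],"rot":[0,0.015,0],"fingers":-1},{"travel":[0,0,0.016],"rot":[0,0.015,0],"fingers":1},{"travel":[0,0,0.016],"rot":[0,0.015,0],"fingers":1},{"travel":[0,0,0.016],"rot":[0,0.015,0],"fingers":1},{"travel":[0,0,-0.05],"rot":[0,0,0],"fingers":1},{"travel":[0,0,-0.25],"rot":[0,0,0],"fingers":1},{"travel":[0,0,-0.45],"rot":[0,0,0],"fingers":1},{"travel":[0,0,-0.55],"rot":[0,0,0],"fingers":1},{"travel":[0,0,-0.55],"rot":[0,0,0],"fingers":1}]'
cat > n4.py <<'E'
from h import *
import sys
T=float(sys.argv[1]); a=np.radians(T); G=np.array([.4305,.2034,.0895])
b=G-.07*R.from_euler("z",-.1).apply([np.sin(a),0,-np.cos(a)])
rows([(b,toolR(-.1,T)),(G,toolR(-.1,T))]); print(np.round(env.get_state()["joint_pos"],3))
E
python3 n4.py 32
python3 - <<'E'
from h import *
ms=[]
for n in("top","side"):
    _,d=env.read_camera(n); P=cloud(n,d)
    for o in env.outline_of(n,"tray_a"):
        q=np.median(P[o["mask"]&(d>0)],0)
        if o["conf"]>.4 and q[1]<.28:
            c,_=cv2.findContours(o["mask"].astype(np.uint8),0,1); f=np.zeros(d.shape,np.uint8); cv2.drawContours(f,c,-1,1,-1); ms.append((n,f>0)); print(fit(ms[-1:],[.51,.196,-.1]))
print(fit(ms,[.51,.196,-.1]))
E
```

```text
clock: 20.75
tcp_pos: [0.4181, 0.2055, 0.1582]
orientation: [0.108, 0.05, 0.993, -0.004]
wrist_force: [0.9, -0.2, -0.4]
finger_gap: 0.085
grip_force: 0.0
t 20.75 tcp [0.4181 0.2055 0.1582] yaw/tilt (np.float64(-0.0999), np.float64(12.41))
[0.217, -0.007, 0.032] [0.002, -0.327, -0.001]
[0.021, -0.008, 0.582] [0.002, -0.327, -0.001]
[ 0.339  0.017 -0.572  0.785 -0.089  0.43 ]
(array([ 0.50844094,  0.19365629, -0.09873823]), np.float64(0.9205584978334136))
(array([ 0.50984317,  0.18449659, -0.15793819]), np.float64(0.8625924484235111))
(array([ 0.50939648,  0.19357873, -0.10640045]), np.float64(0.8858034051572665))
```

```bash
python3 -m pendant '[{"travel":[0.05,0,-0.02],"rot":[0,-0.08,0],"fingers":1},{"travel":[0.12,0,-0.02],"rot":[0,-0.18,0],"fingers":1},{"travel":[0.18,0,0],"rot":[0,-0.27,0],"fingers":1},{"travel":[0.217,0,0.03],"rot":[0,-0.327,0],"fingers":1},{"travel":[0.217,0,0.03],"rot":[0,-0.327,0],"fingers":1},{"travel":[0.217,0,0.03],"rot":[0,-0.327,0],"fingers":1}]'
python3 n4.py 32
```

```text
clock: 21.55
tcp_pos: [0.3921, 0.2074, 0.1461]
orientation: [0.272, 0.048, 0.961, -0.014]
wrist_force: [0.3, -0.1, -0.3]
finger_gap: 0.0855
grip_force: 0.0
t 21.55 tcp [0.3921 0.2074 0.1461] yaw/tilt (np.float64(-0.0998), np.float64(31.64))
[-0.023, -0.001, -0.013] [-0.0, -0.006, 0.0]
[-0.027, -0.001, 0.57] [-0.0, -0.006, 0.0]
[ 0.492 -0.161 -0.899  0.36  -0.297  0.519]
```

```bash
python3 -m pendant '[{"travel":[-0.02,0,0.15],"rot":[0,0,0],"fingers":1},{"travel":[-0.027,0,0.35],"rot":[0,0,0],"fingers":1},{"travel":[-0.027,0,0.52],"rot":[0,0,0],"fingers":1},{"travel":[-0.027,0,0.57],"rot":[0,0,0],"fingers":1},{"travel":[-0.027,0,0.57],"rot":[0,0,0],"fingers":1}]'
python3 n4.py 32
```

```text
clock: 22.05
tcp_pos: [0.4318, 0.203, 0.0895]
orientation: [0.272, 0.049, 0.961, -0.014]
wrist_force: [0.5, 0.8, -0.6]
finger_gap: 0.0855
grip_force: 0.0
t 22.05 tcp [0.4318 0.203  0.0895] yaw/tilt (np.float64(-0.102), np.float64(31.64))
[0.014, 0.001, -0.589] [-0.001, -0.006, -0.001]
[0.01, 0.002, -0.006] [-0.001, -0.006, -0.001]
[ 0.428 -0.003 -0.946  0.14  -0.269  0.463]
```

```bash
python3 -m pendant '[{"travel":[0.01,0,0],"rot":[0,0,0],"fingers":-1},{"travel":[0.01,0,0],"rot":[0,0,0],"fingers":-1},{"travel":[0.01,0,0],"rot":[0,0,0],"fingers":-1},{"travel":[0.01,0,0],"rot":[0,0,0],"fingers":-1},{"travel":[0.01,0,0],"rot":[0,0,0],"fingers":-1}]' 118
sed 's/c,t0=.*/c,t0=[-.0805,0,.0910],32/' n5.py > n6.py
python3 n6.py '[(.565,.19,.14,-.1,-4),(.6,.19,.19,-.1,0)]'
```

```text
clock: 22.55
tcp_pos: [0.4301, 0.2039, 0.0906]
orientation: [0.274, 0.048, 0.96, -0.013]
wrist_force: [-6.6, -0.1, 8.0]
finger_gap: 0.0318
grip_force: 115.9
lip now [0.565 0.19  0.02 ] -0.1 0.15
t 22.55 tcp [0.4301 0.2039 0.0906] yaw/tilt (np.float64(-0.0999), np.float64(31.85))
[-0.451, -0.002, -0.797] [0.001, -0.069, -0.0]
[-0.992, 0.027, -1.046] [0.001, -0.003, -0.0]
```

```bash
python3 -m pendant '[{"travel":[-0.02,0,-0.04],"rot":[0,-0.02,0],"fingers":-1},{"travel":[-0.06,0,-0.1],"rot":[0,-0.04,0],"fingers":-1},{"travel":[-0.12,0,-0.2],"rot":[0,-0.06,0],"fingers":-1},{"travel":[-0.2,0,-0.32],"rot":[0,-0.06,0],"fingers":-1},{"travel":[-0.28,0,-0.46],"rot":[0,-0.06,0],"fingers":-1},{"travel":[-0.37,0,-0.6],"rot":[0,-0.06,0],"fingers":-1},{"travel":[-0.46,0,-0.74],"rot":[0,-0.06,0],"fingers":-1},{"travel":[-0.53,0,-0.86],"rot":[0,-0.06,0],"fingers":-1},{"travel":[-0.58,0,-0.94],"rot":[0,-0.06,0],"fingers":-1},{"travel":[-0.6,0,-0.97],"rot":[0,-0.06,0],"fingers":-1}]'
sed 's/,32$/,35/' n6.py > n7.py
python3 n7.py '[(.6,.2,.185,-.15,0),(.637,.207,.182,-.24,0)]'
python3 - <<'E'
from h import *
for n in("side","top"):
    _,d=env.read_camera(n); P=cloud(n,d)
    for o in env.outline_of(n,"toad_1"):
        q=P[o["mask"]&(d>0)]; print(n,round(o["conf"],2),np.round(o["xy"]),np.round(np.median(q,0),3))
E
```

```text
clock: 23.55
tcp_pos: [0.4299, 0.2037, 0.2277]
orientation: [0.304, 0.048, 0.951, -0.015]
wrist_force: [0.2, 0.0, -2.4]
finger_gap: 0.0319
grip_force: 117.1
lip now [0.565 0.19  0.159] -0.1 -0.45
t 23.55 tcp [0.4299 0.2037 0.2277] yaw/tilt (np.float64(-0.1), np.float64(35.45))
[-0.365, 0.168, -0.019] [0.029, 0.008, 0.038]
[-0.603, 0.357, 0.181] [0.078, 0.007, 0.108]
side 0.72 [303. 161.] [0.507 0.178 0.183]
side 0.58 [293. 169.] [0.515 0.238 0.188]
top 0.93 [301. 208.] [0.508 0.163 0.184]
top 0.77 [271. 205.] [0.513 0.225 0.183]
```

```bash
python3 -m pendant '[{"travel":[-0.04,0,-0.05],"rot":[0,0,0],"fingers":-1},{"travel":[-0.11,0.01,-0.14],"rot":[0,0,0],"fingers":-1},{"travel":[-0.18,0.04,-0.18],"rot":[0.01,0,0.01],"fingers":-1},{"travel":[-0.26,0.1,-0.13],"rot":[0.02,0,0.02],"fingers":-1},{"travel":[-0.36,0.165,-0.04],"rot":[0.03,0,0.04],"fingers":-1},{"travel":[-0.45,0.23,0.04],"rot":[0.045,0,0.06],"fingers":-1},{"travel":[-0.53,0.3,0.11],"rot":[0.06,0,0.09],"fingers":-1},{"travel":[-0.59,0.345,0.16],"rot":[0.075,0,0.105],"fingers":-1},{"travel":[-0.603,0.357,0.18],"rot":[0.078,0,0.108],"fingers":-1}]'
python3 n7.py '[(.637,.207,.172,-.24,10),(.637,.207,.168,-.24,20),(.637,.207,.16,-.24,30),(.637,.207,.157,-.24,40),(.637,.207,.157,-.24,50),(.637,.207,.157,-.24,60)]'
python3 - <<'E'
from h import *
for n in("side","top"):
    _,d=env.read_camera(n); P=cloud(n,d)
    for o in env.outline_of(n,"toad_1"):
        q=P[o["mask"]&(d>0)]; print(n,round(o["conf"],2),np.round(o["xy"]),np.round(np.median(q,0),3))
E
```

```text
clock: 24.65
tcp_pos: [0.5065, 0.2396, 0.2503]
orientation: [0.301, 0.114, 0.946, -0.037]
wrist_force: [-0.3, -0.2, -2.9]
finger_gap: 0.0322
grip_force: 117.4
lip now [0.638 0.207 0.181] -0.24 -0.33
t 24.65 tcp [0.5065 0.2396 0.2503] yaw/tilt (np.float64(-0.24), np.float64(35.33))
[-0.159, -0.005, -0.033] [-0.001, 0.172, 0.0]
[-0.356, -0.005, -0.053] [-0.001, 0.339, 0.0]
[-0.539, -0.006, -0.008] [-0.001, 0.505, 0.0]
[-0.744, -0.006, 0.042] [-0.001, 0.672, 0.0]
[-0.955, -0.006, 0.109] [-0.001, 0.839, 0.0]
[-1.151, -0.006, 0.212] [-0.001, 1.005, 0.0]
side 0.83 [270. 148.] [0.575 0.204 0.205]
side 0.8 [259. 160.] [0.587 0.262 0.209]
top 0.61 [259. 162.] [0.59  0.248 0.206]
top 0.57 [292. 169.] [0.576 0.185 0.206]
top 0.36 [268. 173.] [0.57  0.223 0.187]
```

```bash
python3 -m pendant '[{"travel":[-0.03,0,-0.01],"rot":[0,0.03,0],"fingers":-1},{"travel":[-0.08,0,-0.02],"rot":[0,0.08,0],"fingers":-1},{"travel":[-0.13,0,-0.03],"rot":[0,0.13,0],"fingers":-1},{"travel":[-0.18,0,-0.035],"rot":[0,0.18,0],"fingers":-1},{"travel":[-0.24,0,-0.04],"rot":[0,0.24,0],"fingers":-1},{"travel":[-0.31,0,-0.05],"rot":[0,0.3,0],"fingers":-1},{"travel":[-0.37,0,-0.05],"rot":[0,0.35,0],"fingers":-1},{"travel":[-0.43,0,-0.035],"rot":[0,0.41,0],"fingers":-1},{"travel":[-0.49,0,-0.02],"rot":[0,0.46,0],"fingers":-1},{"travel":[-0.54,0,-0.01],"rot":[0,0.505,0],"fingers":-1}]'
python3 n7.py '[(.637,.207,.157,-.24,40),(.637,.207,.157,-.24,50),(.637,.207,.157,-.24,55)]'
```

```text
clock: 25.85
tcp_pos: [0.5565, 0.2261, 0.2899]
orientation: [0.044, 0.12, 0.992, -0.005]
wrist_force: [0.6, 0.2, -3.7]
finger_gap: 0.0316
grip_force: 117.4
lip now [0.637 0.206 0.162] -0.24 29.96
t 25.85 tcp [0.5565 0.2261 0.2899] yaw/tilt (np.float64(-0.2401), np.float64(5.04))
[-0.204, 0.005, -0.048] [-0.0, 0.167, -0.0]
[-0.42, 0.005, -0.096] [-0.0, 0.334, -0.0]
[-0.531, 0.005, -0.106] [-0.0, 0.417, -0.0]
```

```bash
python3 -m pendant '[{"travel":[-0.04,0,-0.01],"rot":[0,0.035,0],"fingers":-1},{"travel":[-0.09,0,-0.02],"rot":[0,0.075,0],"fingers":-1},{"travel":[-0.14,0,-0.03],"rot":[0,0.115,0],"fingers":-1},{"travel":[-0.19,0,-0.045],"rot":[0,0.155,0],"fingers":-1},{"travel":[-0.24,0,-0.055],"rot":[0,0.195,0],"fingers":-1},{"travel":[-0.29,0,-0.065],"rot":[0,0.235,0],"fingers":-1},{"travel":[-0.34,0,-0.08],"rot":[0,0.275,0],"fingers":-1},{"travel":[-0.39,0,-0.09],"rot":[0,0.315,0],"fingers":-1},{"travel":[-0.43,0,-0.1],"rot":[0,0.345,0],"fingers":-1},{"travel":[-0.43,0,-0.1],"rot":[0,0.345,0],"fingers":-1}]'
python3 n7.py '[(.637,.207,.157,-.24,55),(.637,.207,.157,-.24,60)]'
python3 - <<'E'
from h import *
for n in("side","top"):
    a,d=env.read_camera(n); P=cloud(n,d)
    for k in("toad_1","cocoon_1"):
      for o in env.outline_of(n,k):
        q=P[o["mask"]&(d>0)]; print(n,k,round(o["conf"],2),np.round(o["xy"]),o["mask"].sum(),np.round(np.median(q,0),3))
    cv2.imwrite(f"pics/p9{n}.png",cv2.resize(a[60:320,120:400],None,fx=2.2,fy=2.2))
E
```

```text
clock: 26.85
tcp_pos: [0.6065, 0.2137, 0.3045]
orientation: [-0.135, 0.119, 0.984, 0.016]
wrist_force: [1.4, -0.6, -3.6]
finger_gap: 0.0317
grip_force: 117.6
lip now [0.637 0.206 0.155] -0.241 50.61
t 26.85 tcp [0.6065 0.2137 0.3045] yaw/tilt (np.float64(-0.2407), np.float64(-15.61))
[-0.079, 0.006, -0.053] [-0.001, 0.073, -0.001]
[-0.182, 0.006, -0.093] [-0.001, 0.156, -0.001]
side toad_1 0.74 [230. 189.] 278 [0.673 0.181 0.098]
top toad_1 0.56 [254. 129.] 48 [0.696 0.264 0.081]
```

```bash
python3 -m pendant '[{"travel":[-0.06,0,-0.04],"rot":[0,0.06,0],"fingers":-1},{"travel":[-0.06,0,-0.05],"rot":[0,0.06,0],"fingers":-1},{"travel":[-0.06,0,-0.05],"rot":[0,0.06,0],"fingers":-1}]'
python3 n7.py '[(.625,.207,.185,-.24,30),(.6,.207,.2,-.24,0)]'
```

```text
clock: 27.45
tcp_pos: [0.6141, 0.2126, 0.3087]
orientation: [-0.165, 0.118, 0.979, 0.02]
wrist_force: [-1.0, -0.4, -3.0]
finger_gap: 0.0318
grip_force: 117.6
lip now [0.636 0.207 0.158] -0.24 54.16
t 27.45 tcp [0.6141 0.2126 0.3087] yaw/tilt (np.float64(-0.2401), np.float64(-19.16))
[0.567, -0.024, 0.156] [-0.001, -0.403, -0.0]
[1.058, -0.073, 0.709] [-0.001, -0.903, -0.0]
```

```bash
python3 -m pendant '[{"travel":[0.03,0,-0.05],"rot":[0,-0.02,0],"fingers":-1},{"travel":[0.13,0,-0.05],"rot":[0,-0.1,0],"fingers":-1},{"travel":[0.27,0,0],"rot":[0,-0.2,0],"fingers":-1},{"travel":[0.42,0,0.07],"rot":[0,-0.3,0],"fingers":-1},{"travel":[0.57,0,0.156],"rot":[0,-0.4,0],"fingers":-1},{"travel":[0.68,-0.03,0.27],"rot":[0,-0.51,0],"fingers":-1},{"travel":[0.8,-0.05,0.4],"rot":[0,-0.63,0],"fingers":-1},{"travel":[0.9,-0.06,0.53],"rot":[0,-0.75,0],"fingers":-1},{"travel":[0.97,-0.07,0.63],"rot":[0,-0.85,0],"fingers":-1},{"travel":[1,-0.07,0.68],"rot":[0,-0.9,0],"fingers":-1}]'
python3 n7.py '[(.552,.446,.18,.507,0)]'
python3 - <<'E'
from h import *
I=[]
for n in("side","top"):
    a,d=env.read_camera(n); P=cloud(n,d); I.append(a)
    for k in("toad_1","cocoon_1"):
      for o in env.outline_of(n,k):
        q=P[o["mask"]&(d>0)]; print(n,k,round(o["conf"],2),np.round(o["xy"]),o["mask"].sum(),np.round(np.percentile(q,[50,90],axis=0),3).tolist())
cv2.imwrite("pics/s9.png",np.hstack([cv2.resize(I[0][60:320,120:400],(390,362)),cv2.resize(I[1][60:300,130:360],(378,362))]))
E
```

```text
clock: 28.45
tcp_pos: [0.4698, 0.2371, 0.2721]
orientation: [0.299, 0.113, 0.947, -0.035]
wrist_force: [-0.1, -0.2, -2.9]
finger_gap: 0.0319
grip_force: 117.7
lip now [0.602 0.205 0.202] -0.237 0.01
t 28.45 tcp [0.4698 0.2371 0.2721] yaw/tilt (np.float64(-0.2369), np.float64(34.99))
[0.577, 1.088, -0.177] [-0.406, 0.0, -0.583]
side toad_1 0.68 [230. 186.] 309 [[0.674, 0.184, 0.103], [0.688, 0.19, 0.12]]
top toad_1 0.73 [260. 124.] 442 [[0.698, 0.251, 0.081], [0.714, 0.271, 0.092]]
top toad_1 0.65 [303. 136.] 491 [[0.67, 0.163, 0.109], [0.686, 0.18, 0.122]]
top cocoon_1 0.83 [309. 151.] 397 [[0.654, 0.136, 0.061], [0.669, 0.165, 0.069]]
top cocoon_1 0.82 [282. 134.] 362 [[0.68, 0.203, 0.066], [0.697, 0.22, 0.073]]
```

View pics/s9.png

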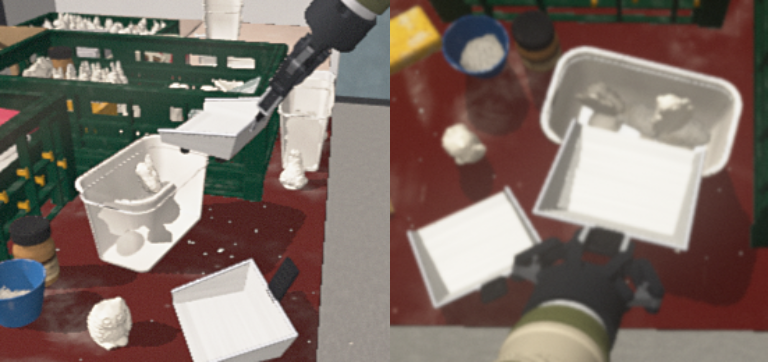

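All four castings are in the tub, both trays are empty, and the owl and rabbit are untouched. Now I carry this tray over the other one.

```bash
python3 -m pendant '[{"travel":[0.03,0.04,0],"rot":[-0.01,0,-0.02],"fingers":-1},{"travel":[0.09,0.14,-0.02],"rot":[-0.04,0,-0.06],"fingers":-1},{"travel":[0.18,0.28,-0.05],"rot":[-0.1,0,-0.14],"fingers":-1},{"travel":[0.27,0.42,-0.08],"rot":[-0.16,0,-0.22],"fingers":-1},{"travel":[0.35,0.56,-0.1],"rot":[-0.21,0,-0.3],"fingers":-1},{"travel":[0.42,0.7,-0.12],"rot":[-0.27,0,-0.38],"fingers":-1},{"travel":[0.48,0.82,-0.14],"rot":[-0.32,0,-0.46],"fingers":-1},{"travel":[0.53,0.92,-0.16],"rot":[-0.36,0,-0.52],"fingers":-1},{"travel":[0.57,0.98,-0.17],"rot":[-0.39,0,-0.56],"fingers":-1},{"travel":[0.577,1,-0.177],"rot":[-0.406,0,-0.583],"fingers":-1}]'
python3 n7.py '[(.552,.446,.13,.507,0)]'
```

```text
clock: 29.75
tcp_pos: [0.4371, 0.3709, 0.2493]
orientation: [0.288, -0.239, 0.924, 0.075]
wrist_force: [-0.4, -0.1, -1.8]
finger_gap: 0.0319
grip_force: 117.7
lip now [0.555 0.436 0.179] 0.506 0.32
t 29.75 tcp [0.4371 0.3709 0.2493] yaw/tilt (np.float64(0.5056), np.float64(34.68))
[0.225, 0.082, 0.345] [-0.0, -0.005, -0.001]
```

```bash
python3 -m pendant '[{"travel":[0.02,0.03,0.03],"rot":[0,0,0],"fingers":-1},{"travel":[0.08,0.06,0.12],"rot":[0,0,0],"fingers":-1},{"travel":[0.15,0.08,0.24],"rot":[0,0,0],"fingers":-1},{"travel":[0.21,0.082,0.33],"rot":[0,0,0],"fingers":-1},{"travel":[0.225,0.082,0.345],"rot":[0,0,0],"fingers":-1},{"travel":[0.225,0.082,0.345],"rot":[0,0,0],"fingers":-1}]'
python3 n7.py '[(.552,.446,.13,.507,0)]'
python3 - <<'E'
from h import *
p=[.504,.419,.507]
floor("side",p,.2);floor("top",p,.2)
for n in("top","side"):
    a,d=env.read_camera(n); P=cloud(n,d)
    for o in env.outline_of(n,"tray_a"):
        q=P[o["mask"]&(d>0)]; print(n,o["conf"],np.round(np.percentile(q,[3,50,97],axis=0),3).tolist())
        if o["conf"]>.4 and np.median(q[:,2])>.07: print(fit([(n,o["mask"])],p,.11))
E
```

```text
clock: 30.35
tcp_pos: [0.4329, 0.3797, 0.1997]
orientation: [0.288, -0.238, 0.925, 0.074]
wrist_force: [-0.5, 0.2, -2.4]
finger_gap: 0.0319
grip_force: 117.6
lip now [0.551 0.445 0.129] 0.503 0.34
t 30.35 tcp [0.4329 0.3797 0.1997] yaw/tilt (np.float64(0.5034), np.float64(34.66))
[-0.007, 0.001, 0.002] [-0.002, -0.006, -0.003]
side floor pts 2277 pitch down/roll deg [ -3.56 -11.62] z at origin 0.0713
top floor pts 1643 pitch down/roll deg [-2.9  -0.02] z at origin 0.133
top 0.84 [[0.42, 0.321, 0.016], [0.483, 0.356, 0.035], [0.569, 0.459, 0.063]]
top 0.74 [[0.431, 0.343, 0.131], [0.501, 0.419, 0.135], [0.568, 0.491, 0.193]]
(array([0.50550308, 0.4188255 , 0.48923278]), np.float64(0.9479068005304034))
side 0.92 [[0.421, 0.358, 0.018], [0.486, 0.419, 0.02], [0.565, 0.494, 0.082]]
side 0.77 [[0.432, 0.34, 0.132], [0.5, 0.407, 0.141], [0.573, 0.5, 0.184]]
(array([0.51070724, 0.41108965, 0.49732551]), np.float64(0.8919597989949749))
```

```bash
sed 's/c,t0=.*/c,t0=[-.078,0,.0897],31.8/' n5.py > n8.py
python3 n8.py '[(.5517,.4458,.085,.507,0)]'
```

```text
lip now [0.553 0.446 0.14 ] 0.504 -3.04
t 30.65 tcp [0.4335 0.3803 0.2014] yaw/tilt (np.float64(0.5039), np.float64(34.84))
[0.213, -0.001, 0.337] [-0.001, 0.051, -0.003]
```

```bash
python3 -m pendant '[{"travel":[0.03,0,0.05],"rot":[0,0.02,0],"fingers":-1},{"travel":[0.07,0,0.12],"rot":[0,0.04,0],"fingers":-1},{"travel":[0.12,0,0.2],"rot":[0,0.051,-0.003],"fingers":-1},{"travel":[0.17,0,0.27],"rot":[0,0.051,-0.003],"fingers":-1},{"travel":[0.2,0,0.32],"rot":[0,0.051,-0.003],"fingers":-1},{"travel":[0.213,0,0.337],"rot":[0,0.051,-0.003],"fingers":-1},{"travel":[0.213,0,0.337],"rot":[0,0.051,-0.003],"fingers":-1}]'
cat > m.py <<'E'
from h import *
import sys
p=[.504,.419,.507]
z=now()[0][2]-.0897
floor("top",p,.2)
for n in("top","side"):
    a,d=env.read_camera(n); P=cloud(n,d); cv2.imwrite(f"pics/{sys.argv[1]}{n}.png",cv2.resize(a[180:360,100:340],None,fx=3,fy=3)) 
    for o in env.outline_of(n,"tray_a"):
        q=P[o["mask"]&(d>0)]
        if o["conf"]>.4: print(n,round(o["conf"],2),np.round(np.median(q,0),3),[(zz,np.round(v[0],4),round(v[1],3)) for zz in(round(z,3),0) for v in[fit([(n,o["mask"])],p,zz)]])
E
python3 n8.py '[(.5517,.4458,.085,.507,0),(.5517,.4458,.04,.507,0)]'; python3 m.py m1
```

```text
clock: 31.35
tcp_pos: [0.4343, 0.3807, 0.1515]
orientation: [0.264, -0.241, 0.931, 0.068]
wrist_force: [0.3, -0.1, -2.6]
finger_gap: 0.032
grip_force: 117.7
lip now [0.55  0.445 0.082] 0.507 0.21
t 31.35 tcp [0.4343 0.3807 0.1515] yaw/tilt (np.float64(0.5067), np.float64(31.59))
[-0.018, -0.0, -0.01] [-0.001, -0.003, 0.0]
[0.178, -0.0, 0.309] [-0.001, -0.003, 0.0]
top floor pts 1427 pitch down/roll deg [ 0.48 -0.19] z at origin 0.0795
top 0.63 [0.5   0.419 0.081] [(np.float64(0.062), array([0.5046, 0.4169, 0.5072]), np.float64(0.917)), (0, array([0.5094, 0.436 , 0.4914]), np.float64(0.91))]
top 0.63 [0.476 0.358 0.042] [(np.float64(0.062), array([0.4921, 0.3989, 0.5472]), np.float64(0.08)), (0, array([0.4986, 0.4111, 0.4669]), np.float64(0.091))]
side 0.7 [0.471 0.45  0.022] [(np.float64(0.062), array([0.4912, 0.4672, 0.3913]), np.float64(0.346)), (0, array([0.4992, 0.4156, 0.5042]), np.float64(0.416))]
side 0.65 [0.499 0.407 0.086] [(np.float64(0.062), array([0.5077, 0.4157, 0.5079]), np.float64(0.911)), (0, array([0.5219, 0.342 , 0.6482]), np.float64(0.807))]
```

View pics/m1side.png

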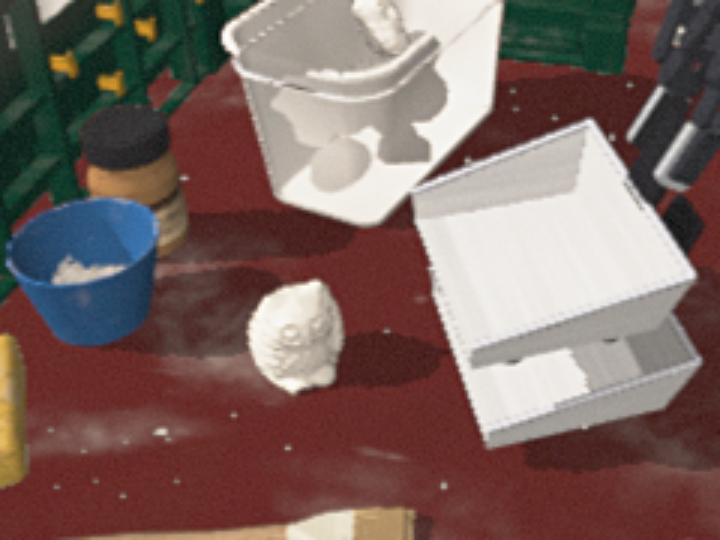

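Run:
```python
from h import *
K,Rm,t=cam("side")
def hit(u,v,z):
    r=Rm.T@np.linalg.inv(K)@[u/3+100,v/3+180,1]; c=-Rm.T@t; return c+r*(z-c[2])/r[2]
for nm,a,b,z in(("front",(470,362),(490,446),.018),("back",(695,275),(700,360),.059)):
    h,l=hit(*a,z+.0605),hit(*b,z); d=h-l; print(nm,np.round(h,4),np.round(l,4),"tray axes",np.round(R.from_euler("z",-.5).apply(d),4))
im=cv2.imread("pics/m1top.png"); print(im.shape)
# depth edges: back wall inner & lip of each in top/side via row of tray-x
```

```text
front [0.5234 0.5003 0.0785] [0.5137 0.499  0.018 ] tray axes [ 0.009  -0.0035  0.0605]
back [0.4135 0.4572 0.1195] [0.4065 0.454  0.059 ] tray axes [ 0.0078 -0.0005  0.0605]
(540, 720, 3)
```

```bash
sed 's/c,t0=.*/c,t0=[-.0705,0,.091],32/' n5.py > n8.py
python3 n8.py '[(.5517,.4458,.065,.505,0),(.5517,.4458,.052,.505,0),(.5517,.4458,.042,.505,0)]'
```

```text
lip now [0.545 0.442 0.083] 0.507 0.23
t 31.6 tcp [0.4352 0.3813 0.1534] yaw/tilt (np.float64(0.5067), np.float64(31.77))
[0.026, 0.001, 0.164] [0.0, -0.004, 0.002]
[0.083, 0.001, 0.256] [0.0, -0.004, 0.002]
[0.127, 0.001, 0.327] [0.0, -0.004, 0.002]
```

```bash
sed 's/c,t0=.*/c,t0=[-.086,0,.0915],32/' n5.py > n8.py
python3 n8.py '[(.5517,.4458,.065,.505,0),(.5517,.4458,.052,.505,0),(.5517,.4458,.042,.505,0)]'
```

```text
lip now [0.558 0.45  0.082] 0.507 0.23
t 31.6 tcp [0.4352 0.3813 0.1534] yaw/tilt (np.float64(0.5067), np.float64(31.77))
[0.134, 0.001, 0.092] [0.0, -0.004, 0.002]
[0.191, 0.001, 0.185] [0.0, -0.004, 0.002]
[0.235, 0.001, 0.255] [0.0, -0.004, 0.002]
```

```bash
python3 -m pendant '[{"travel":[0.03,0,0.01],"rot":[0,0,0],"fingers":-1},{"travel":[0.07,0,0.03],"rot":[0,-0.004,0],"fingers":-1},{"travel":[0.1,0,0.06],"rot":[0,-0.004,0],"fingers":-1},{"travel":[0.134,0,0.092],"rot":[0,-0.004,0],"fingers":-1},{"travel":[0.15,0,0.12],"rot":[0,-0.004,0],"fingers":-1},{"travel":[0.16,0,0.14],"rot":[0,-0.004,0],"fingers":-1},{"travel":[0.16,0,0.14],"rot":[0,-0.004,0],"fingers":-1}]'
python3 n8.py '[(.5517,.4458,.05,.505,0),(.5517,.4458,.042,.505,0)]'
python3 - <<'E'
from h import *
floor("top",[.504,.419,.507],.2);print(env.get_state()["wrist_force"])
E
```

```text
clock: 32.3
tcp_pos: [0.4282, 0.3772, 0.1276]
orientation: [0.266, -0.241, 0.931, 0.068]
wrist_force: [0.2, 0.2, -2.2]
finger_gap: 0.0321
grip_force: 117.7
lip now [0.551 0.446 0.057] 0.507 0.12
t 32.3 tcp [0.4282 0.3772 0.1276] yaw/tilt (np.float64(0.5066), np.float64(31.88))
[0.029, 0.002, 0.052] [-0.0, -0.002, 0.002]
[0.064, 0.002, 0.108] [-0.0, -0.002, 0.002]
top floor pts 1348 pitch down/roll deg [ 0.01 -0.22] z at origin 0.0558
[ 0.04648334  0.61026449 -2.2756193 ]
```

```bash
python3 -m pendant '[{"travel":[0.015,0,0.025],"rot":[0,0,0],"fingers":-1},{"travel":[0.03,0,0.052],"rot":[0,0,0],"fingers":-1},{"travel":[0.045,0,0.08],"rot":[0,0,0],"fingers":-1},{"travel":[0.055,0,0.095],"rot":[0,0,0],"fingers":-1},{"travel":[0.055,0,0.095],"rot":[0,0,0],"fingers":-1}]'
python3 n8.py '[(.5517,.4458,.04,.505,0)]'
python3 - <<'E'
from h import *
floor("top",[.504,.419,.507],.2);print(env.get_state()["wrist_force"])
for n in("top","side"):
    a,d=env.read_camera(n)
    for o in env.outline_of(n,"tray_a"): print(n,round(o["conf"],2),o["mask"].sum())
E
```

```text
clock: 32.85
tcp_pos: [0.4285, 0.3774, 0.1145]
orientation: [0.266, -0.241, 0.931, 0.068]
wrist_force: [-0.7, 0.2, -2.2]
finger_gap: 0.032
grip_force: 117.8
lip now [0.552 0.446 0.044] 0.507 0.12
t 32.85 tcp [0.4285 0.3774 0.1145] yaw/tilt (np.float64(0.5067), np.float64(31.88))
[0.018, 0.002, 0.028] [-0.0, -0.002, 0.002]
top floor pts 1312 pitch down/roll deg [ 0.21 -0.26] z at origin 0.0428
[-0.3848778   0.57660295 -2.29849795]
top 0.58 126
top 0.57 4103
top 0.26 383
side 0.66 5309
side 0.62 978
```

```bash
python3 -m pendant '[{"travel":[0.006,0,0.01],"rot":[0,0,0],"fingers":-1},{"travel":[0.012,0,0.02],"rot":[0,0,0],"fingers":-1},{"travel":[0.018,0,0.03],"rot":[0,0,0],"fingers":-1},{"travel":[0.018,0,0.03],"rot":[0,0,0],"fingers":-1}]'
python3 - <<'E'
from h import *
floor("top",[.504,.419,.507],.2);floor("side",[.504,.419,.507],.2);print(env.get_state()["wrist_force"])
a,_=env.read_camera("side");b,_=env.read_camera("top")
cv2.imwrite("pics/s10.png",np.hstack([cv2.resize(a[210:350,220:360],(390,390)),cv2.resize(b[160:280,120:240],(390,390))]))
E
```

```text
clock: 33.5
tcp_pos: [0.4289, 0.3777, 0.111]
orientation: [0.267, -0.241, 0.931, 0.068]
wrist_force: [0.4, -0.4, -1.9]
finger_gap: 0.0319
grip_force: 118.0
top floor pts 1303 pitch down/roll deg [ 0.22 -0.16] z at origin 0.0394
side floor pts 1226 pitch down/roll deg [ 0.12 -0.05] z at origin 0.0395
[ 0.17837662 -0.19992536 -3.09473618]
```

View pics/s10.png

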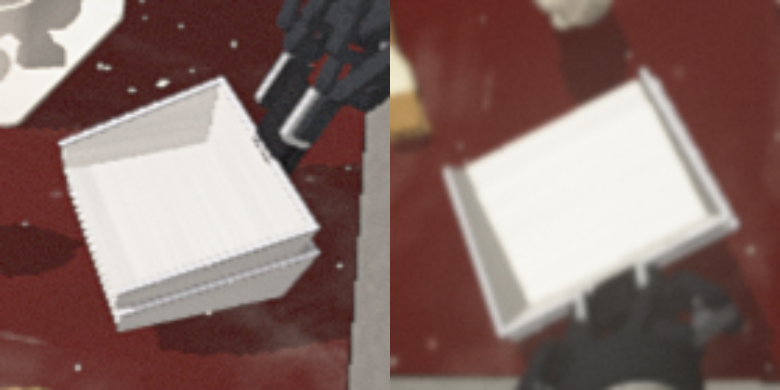

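The tray sits inside the lower one with parallel rims and is level, about 1.4 mm above its seat. I lower it the rest of the way, release, and retreat.

```bash
python3 -m pendant '[{"travel":[0.007,0,0.011],"rot":[0,0,0],"fingers":-1},{"travel":[0.007,0,0.011],"rot":[0,0,0],"fingers":-1},{"travel":[0.007,0,0.011],"rot":[0,0,0],"fingers":1},{"travel":[0.007,0,0.011],"rot":[0,0,0],"fingers":1},{"travel":[0.007,0,0.011],"rot":[0,0,0],"fingers":1},{"travel":[0.007,0,0.011],"rot":[0,0,0],"fingers":1},{"travel":[0.007,0,-0.1],"rot":[0,0,0],"fingers":1},{"travel":[0.007,0,-0.35],"rot":[0,0,0],"fingers":1},{"travel":[0.007,0,-0.65],"rot":[0,0,0],"fingers":1},{"travel":[0.007,0,-0.85],"rot":[0,0,0],"fingers":1}]'
python3 - <<'E'
from h import *
floor("top",[.504,.419,.507],.2);floor("side",[.504,.419,.507],.2)
_,d=env.read_camera("top"); P=cloud("top",d)
for k in("toad_1","cocoon_1"):
    for o in env.outline_of("top",k): print(k,round(o["conf"],2),np.round(np.median(P[o["mask"]&(d>0)],0),3))
im,d=env.read_camera("side"); P=cloud("side",d); L=R.from_euler("z",-.507).apply((P-[.504,.419,0]).reshape(-1,3)).reshape(P.shape)
dk=(im.max(2)<60)&(d>0)&(L[...,2]>.04)&(L[...,2]<.14)&(abs(L[...,0]+.08)<.05)&(abs(L[...,1])<.04)
print("bars",dk.sum(),np.round(np.percentile(L[dk],[2,50,98],axis=0),3).tolist())
E
```

```text
clock: 34.7
tcp_pos: [0.3804, 0.3509, 0.1987]
orientation: [0.267, -0.241, 0.931, 0.069]
wrist_force: [0.7, 0.3, -0.4]
finger_gap: 0.0854
grip_force: 0.0
top floor pts 1298 pitch down/roll deg [-0.31 -0.09] z at origin 0.0382
side floor pts 1217 pitch down/roll deg [ 0.08 -0.02] z at origin 0.0383
toad_1 0.85 [0.698 0.25  0.08 ]
toad_1 0.79 [0.671 0.163 0.108]
toad_1 0.24 [ 0.446 -0.037  0.038]
cocoon_1 0.84 [0.654 0.138 0.06 ]
cocoon_1 0.66 [0.68  0.203 0.066]
bars 466 [[-0.091, -0.012, 0.073], [-0.078, 0.012, 0.1], [-0.065, 0.018, 0.122]]
```

```bash
python3 -c "
from workcell import env
print(env.hand_in())"
```

```text
the job is handed in; nothing more can be done
None
```

All four castings are in the upright tub, the empty trays are nested, level and seated all the way down on the table, the rabbit and owl were not touched, and the job was handed in at about 35 s (no verdict was returned).

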